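# Tighten the mandrel clamp with the click wrench

## Task

Take the click wrench from the cork mat, fit its socket fully onto the square clamp bolt of the mandrel holder and turn it clockwise until the wrench clicks, its handle breaking over and staying bent; stop there, without over-tightening so that the thread collar under the bolt is dragged round. Then take the wrench off and lay it, still broken over and the right way up, back on the mat, leaving everything else on the bench where it is.

Things in the scene. Friction and masses are not known exactly. Their poses are not given: they have to be found in the camera images.
- wrench_post (a point): Centre of the 20 x 20 x 32 mm upright square steel post (hold it here, from above) on the head of the loose click wrench (0.35 to 0.6 kg). Steel head 38 x 38 x 26 mm below it, open square socket underneath. This point is 42 mm above the head's underside. z up along the socket axis, x from the head along the unbroken handle; post faces and socket walls parallel to x and y.
- socket_roof (a point): Same wrench, same axes: the centre of the roof of the square socket, on the axis, 26 mm below wrench_post. The socket is 25.5 x 25.5 mm, 16 mm deep, open below.
- handle_grip (a point): Centre of the black grip at the end of the wrench's handle, 120 mm from the socket axis when unbroken, 29 mm below wrench_post. The grip is a block 70 mm long (85 to 155 mm from the socket axis), 22 mm wide, 26 mm high, its underside level with the head's; x along the handle outward, z up.
- click (a joint): The wrench's breakaway joint (rad), an upright hinge 30 mm out from the socket axis. 0: handle straight; grows as the grip is forced clockwise (seen from above) relative to the head. Holds up to about 0.5 N m at the hinge (5.5 N at the grip's centre), then gives with falling force; beyond 0.14 it snaps over by itself to its stop at 0.30 and stays there.
- bolt_top (a point): Centre of the top of the square-headed steel clamp bolt, upright, 68 mm above the bench. Head 24 x 24 x 18 mm, its last 4 mm tapering to 19 x 19; x, y parallel to its flats, z up. The wrench fits four ways, with 1.5 mm (4 degrees) of play; fully on, socket roof rests on bolt top. Tightens clockwise seen from above: runs easily (0.08 N m) for an unknown 0.35 to 0.85 rad, then is tight.
- collar_mark (a point): Tip of the small lug, 28 mm from the bolt axis, on the 48 mm steel thread collar under the bolt head (its top 50 mm above the bench). The lug points in an arbitrary direction. The collar must stay put: more than 1.3 N m on the bolt (about 11 N at the grip) drags it round clockwise; the thread is then over-tightened and spoilt.
- holder: Fixed cast-steel mandrel holder, origin at the centre of its underside, on the bolt axis, z up: block 84 (x) x 70 (y) x 44 mm on a 130 x 70 x 10 mm foot; a tapered steel ring mandrel, up to 26 mm thick, sticks out 150 mm at +x and 12 mm at -x, axis 24 mm above the bench.
- mat: Fixed cork mat, 260 (x) x 140 (y) mm, origin at the centre of its underside, top 6 mm above the bench. The wrench lies on it at first.
- tweezers: Bystander, loose: steel tweezers, 125 mm long, lying flat, 9 mm high; origin at the centre of its underside.
- pliers: Bystander, loose: small pliers with black grips, 140 mm long, 45 mm wide, 14 mm high, lying flat; origin at the centre of its underside.
- ring: Bystander, loose: brass finger ring lying flat, 24 mm across, 6 mm high; origin at the centre of its underside.
- jar: Bystander, loose: glass jar with steel cap, 52 mm across, 70 mm high; origin at the centre of its underside.
- polish_tin: Bystander, loose: low round aluminium tin, 66 mm across, 45 mm high; origin at the centre of its underside.
- hammer: Bystander, loose: hammer with pale wooden handle, 220 mm long, lying flat, 26 mm high; origin at the centre of its underside.
- parts_tray: Bystander, loose: amber see-through tray with four compartments, 130 x 100 x 28 mm; origin at the centre of its underside.
Mind the look-alikes: they are no part of the job. Leave any blue look-alike of the part that bears wrench_post alone.

How it is judged:
On the way, in this order (a step that is already met when the one before it is completed fails the run):
1. The wrench is fitted fully on the bolt (distance between socket_roof and bolt_top below 0.004 m and angle between socket_roof's own z axis and vertical below 0.15 rad), for 0.2 s.
2. With the wrench on the bolt, the handle breaks over (value of joint click above 0.2 rad and distance between socket_roof and bolt_top below 0.006 m), for 0.1 s.
At the end, for the whole second after the job is handed in: The wrench is broken over (click above 0.2 rad), rests on the cork mat the right way up (tilt under 0.12 rad, underside within 5 mm of the mat's top) with its post and the centre of its grip both over the mat, and is let go (value of joint click above 0.2 rad and x of wrench_post in the frame of mat between -0.13 and 0.13 m and y of wrench_post in the frame of mat between -0.07 and 0.07 m and x of handle_grip in the frame of mat between -0.13 and 0.13 m and y of handle_grip in the frame of mat between -0.07 and 0.07 m and z of wrench_post in the frame of mat between 0.043 and 0.053 m and angle between wrench_post's own z axis and vertical below 0.12 rad); the robot touches nothing.
It fails at once if the thread collar is dragged round: its lug moves over 3 mm (distance of collar_mark from where it was at the start of the episode above 0.003 m).
It fails at once if one of the other loose things on the bench is moved over 30 mm (distance of any of tweezers, pliers, ring, jar, polish_tin, hammer, parts_tray from where it was at the start of the episode above 0.03 m).
It also fails if it takes over 72 s, if anything falls off the work surface, if the arm or the gripper's body presses on something with over 40 N, if the wrist force passes 120 N, or if a joint passes its speed limit or range.

## Robot

A 6-joint arm with a two-finger parallel gripper is mounted at the origin on the work surface. World frame = base frame: x ahead of the robot, y to its left, z up, the work surface at z = 0. Lengths are in m, angles in rad, forces in N, time in s.
With the tool pointing down it reaches from about 0.25 to 0.725 m from the base axis. Payload 4 kg.
Tool frame: the origin (TCP) lies between the finger pads; the fingertips stand 8 mm ahead of it and the grasp point (between the pads) lies 11 mm behind it (tip_extent is the distance from the TCP to the fingertips, in m); x points along the fingers, z is the direction in which the jaws open and shut, and the axes are right-handed (so a half turn about x gives the same grasp; the last joint's range is limited). The gripper opens to 85 mm and grips with 20 to 120 N. Pads are 22 mm wide; open, the fingers measure 114 mm over their backs; the gripper's body (76 mm by 85 mm) begins 54 mm behind the grasp point. The pads swing forward as they close: fully open they stand 13 mm farther back than shut.
Start: joints at [-1.251, 0.241, 0.005, 1.335, 0, 1.571], TCP at [0.157, -0.475, 0.239] pointing down, gripper open.
Joint ranges: [-2.72, 2.72], [-1.05, 1.87], [-1.09, 1.28], [-1.99, 2.15], [-1.42, 1.44], [-3.14, 3.14]. Speed limits (rad/s): [2.79, 2.79, 3.14, 3.14, 3.14, 3.14].

## Interface

Orientations are given as a 3x3 rotation matrix whose columns are the frame's x, y, z axes.
In Python, from bench import * gives the robot as it stands.
- The arm moves only by the tool arm_command, never from a script. Its argument "commands" is a list of rows, each an object with "translation": the shift along the tool's x, y, z in cm, a list of three; "delta_rot": the turn, a rotation vector about the tool's x, y, z in rad, a list of three. In form: [{"translation": [dx, dy, dz], "delta_rot": [rx, ry, rz]}, ...]. A call has exactly 8 rows; each row is the pose to reach, as a shift and turn from the pose commanded when the call began, along the tool's axes at that moment; what a row does not reach only later rows make up. A row lasts 1/8 s, in which the tool goes at most 62.5 mm and 10.7 degrees, less where a joint would pass 70% of its speed; a pose out of reach is approached as far as the arm can. A call with a gripper value outside its range is refused whole. "jaw" is the gripper's target within -1 to 1 (fully open at 1, half-way at 0, shut at -1), set as the call begins (left out, the last holds). The fingers move at their own pace and stop on an object; the grip force is fixed at half the most. Time passes only in rows, so rows that repeat a pose let the fingers close, or fill a call up. It gives the time, the measured TCP pose, the force and the opening at its end, in the units of the state.
- get_state(): the state, without advancing time (a new reading comes with each control period).
- snapshot(name): name is "scene" or "top" or "wrist"; returns a dict with "image" (480x640x3 uint8, blue, green, red), "fx", "fy", "cx", "cy" (pixels), "D" ([k1, k2, p1, p2, k3] as OpenCV has them; the pictures are not rectified), "eye" and "attitude" of the camera in the world. Camera axes: x right, y down, z forward; pixel columns grow to the right and rows downward; lengths in m; the calibration is good to about 2 mm. A picture is of the moment at which its call begins. There is no depth.
- sign_off(): hands the job in, once; it reports no verdict.
Trained networks look in a picture, given as the dict that the camera call returned (one of the last four; its "shot" number tells which), for a name from the list of things; names that differ only in an ending like _2 or _b are one class to them, and where a whole thing is asked for, a point or a joint stands for the part that bears it (a point fixed in the world has none). Each returns a list of dicts, best first, with "p" (0 to 1); they miss things now and then, are a little off and sometimes report something else, mostly with a low value. They report only what shows in the picture. A call takes as long as a camera call. They do not tell look-alikes from the thing itself.
- look_for(picture, label): "bbox" ([centre column, centre row, width, height] in pixels, round what is visible of it).
- pinpoint(picture, label): "uv" ([column, row] in pixels: a listed point, or the origin of a listed thing).
The state is a dict: "clock": time; "joint_pos": joint angles; "dq": joint speeds; "tau": joint torques, N m; "ee_pos": TCP position; "ee_rot": TCP orientation; "contact_force": force on the tool from outside, world axes, zero at the start; "torque": the same for the moment, N m; "width": finger opening in m.
Only numpy, scipy, OpenCV 4.12 (cv2) and the standard library are available. Lean on these libraries where they do the work, as an engineer would, in place of code of your own. Each camera call takes 0.05 s, during which the arm holds its last target. There are 200 camera calls.

## Working session

There is one attempt and no reset: what is moved stays moved. The work goes in short steps, Python scripts to look and compute and a tool call to move; the robot and the scene stay as the last step left them, time stands still between calls to the robot, and variables do not carry over. Pictures are saved under pics/ and viewed, about 8 in all and at most 12, crops included, and the job is handed in when it is done.

Besides the shell and the picture viewer there is one more tool, called after "Call:" as name(argument=value, ...), one argument or row to a line, values as JSON. arm_command: Moves the arm, as the interface text tells. Its arguments: {"type":"object","properties":{"commands":{"type":"array","items":{"type":"object","properties":{"translation":{"type":"array","items":{"type":"number"}},"delta_rot":{"type":"array","items":{"type":"number"}}}}},"jaw":{"type":"number"}},"required":["commands"]}

```bash
mkdir -p pics
cat > h.py <<'E'
from bench import *
import numpy as np, cv2
def ray(s,uv):
    K=np.array([[s['fx'],0,s['cx']],[0,s['fy'],s['cy']],[0,0,1.]])
    p=cv2.undistortPoints(np.array([[uv]],float),K,np.array(s['D'],float))[0,0]
    d=np.array(s['attitude'])@np.array([p[0],p[1],1.]); return np.array(s['eye']),d
def at(s,uv,z):
    e,d=ray(s,uv); return e+d*(z-e[2])/d[2]
def proj(s,P):
    K=np.array([[s['fx'],0,s['cx']],[0,s['fy'],s['cy']],[0,0,1.]])
    R=np.array(s['attitude']).T; t=-R@np.array(s['eye'])
    return cv2.projectPoints(np.array(P,float).reshape(-1,1,3),cv2.Rodrigues(R)[0],t,K,np.array(s['D'],float))[0][:,0]
E
cat > a.py <<'E'
from h import *
Z=dict(wrench_post=.048,handle_grip=.019,bolt_top=.068,collar_mark=.05,holder=0,mat=0,tweezers=0,pliers=0,ring=0,jar=0,polish_tin=0,hammer=0,parts_tray=0)
np.set_printoptions(precision=3,suppress=True)
for c in ['top','scene']:
    s=snapshot(c); cv2.imwrite(f'pics/{c}0.png',s['image'])
    print(c,s['eye'],s['fx'])
    for n,z in Z.items():
        print(n,[(round(float(r['p']),2),np.round(r['uv']).tolist(),at(s,r['uv'],z)[:2].round(3).tolist()) for r in pinpoint(s,n)[:3]])
print(get_state())
E
python3 a.py
```

```text
top [0.244 0.042 1.404] 601.8213852343963
wrench_post [(0.96, [224.0, 284.0], [0.434, 0.231]), (0.58, [206.0, 354.0], [0.285, 0.284])]
handle_grip [(0.97, [221.0, 237.0], [0.551, 0.235]), (0.9, [175.0, 398.0], [0.197, 0.366])]
bolt_top [(0.67, [126.0, 244.0], [0.547, 0.442]), (0.46, [366.0, 219.0], [0.544, -0.105])]
collar_mark [(0.84, [376.0, 212.0], [0.561, -0.13])]
holder [(0.91, [367.0, 230.0], [0.534, -0.111]), (0.66, [337.0, 290.0], [0.397, -0.024])]
mat [(0.66, [228.0, 261.0], [0.495, 0.224]), (0.37, [218.0, 239.0], [0.55, 0.244])]
tweezers [(0.48, [340.0, 291.0], [0.395, -0.03])]
pliers [(0.69, [404.0, 289.0], [0.382, -0.178]), (0.6, [223.0, 286.0], [0.437, 0.242])]
ring [(0.37, [324.0, 268.0], [0.453, 0.003])]
jar [(0.88, [282.0, 152.0], [0.751, 0.071])]
polish_tin [(0.85, [226.0, 156.0], [0.754, 0.21])]
hammer [(0.96, [125.0, 243.0], [0.566, 0.466])]
parts_tray [(0.57, [478.0, 177.0], [0.633, -0.397])]
scene [1.52  0.449 0.813] 588.895668305208
wrench_post [(0.72, [432.0, 251.0], [0.427, 0.243]), (0.65, [462.0, 230.0], [0.312, 0.288])]
handle_grip [(0.66, [503.0, 224.0], [0
[... 546 characters left out ...]
[0.745, 0.068])]
polish_tin [(0.95, [367.0, 363.0], [0.764, 0.207])]
hammer [(0.83, [522.0, 329.0], [0.558, 0.467])]
parts_tray [(0.72, [147.0, 256.0], [0.631, -0.402]), (0.4, [367.0, 362.0], [0.762, 0.207])]
{'clock': 1.4, 'joint_pos': array([-1.251,  0.241,  0.005,  1.335, -0.   ,  1.571]), 'dq': array([-0.001,  0.001, -0.   , -0.001, -0.   , -0.   ]), 'tau': array([ -0.   , -37.221,  25.268,   0.001,  -0.   ,  -0.   ]), 'ee_pos': array([ 0.157, -0.475,  0.239]), 'ee_rot': array([[-0.   ,  0.949,  0.314],
       [ 0.   ,  0.314, -0.949],
       [-1.   , -0.   , -0.   ]]), 'contact_force': array([ 0.56 , -0.025,  0.329]), 'torque': array([0.043, 0.015, 0.021]), 'width': 0.08541408931519454}
```

```bash
python3 -c "
import cv2
i=cv2.imread('pics/top0.png')[130:430,100:520]
cv2.imwrite('pics/c1.png',cv2.resize(i,None,fx=1.9,fy=1.9,interpolation=cv2.INTER_CUBIC))"
```

```text
(no output)
```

View pics/c1.png

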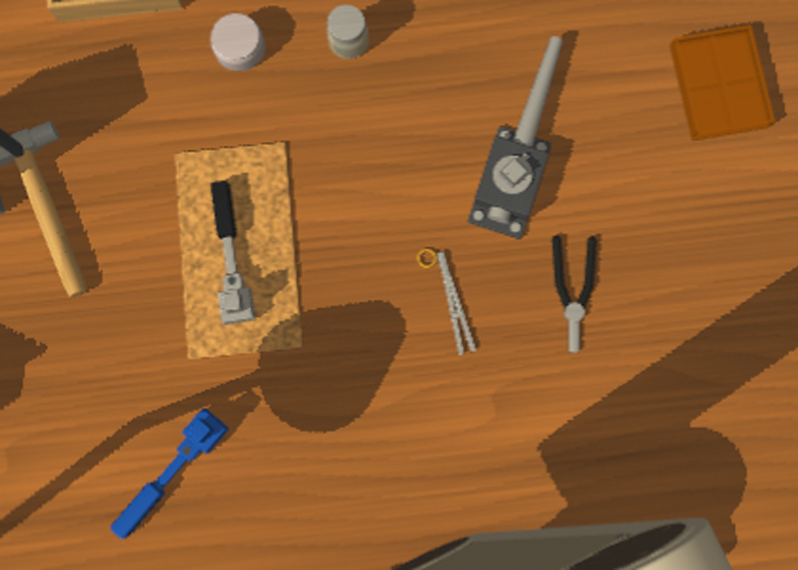

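View pics/scene0.png

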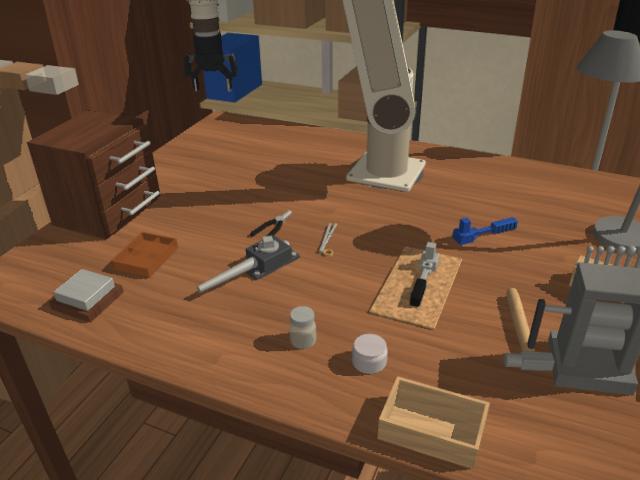

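Call:
arm_command(
  commands=[
    {"translation": [-1,5.5,-3],"delta_rot": [-0.16,0,0]},
    {"translation": [-2,11,-6],"delta_rot": [-0.32,0,0]},
    {"translation": [-3,16.5,-9],"delta_rot": [-0.48,0,0]},
    {"translation": [-4,22,-12],"delta_rot": [-0.64,0,0]},
    {"translation": [-5,28,-15],"delta_rot": [-0.8,0,0]},
    {"translation": [-6,34,-18],"delta_rot": [-0.96,0,0]},
    {"translation": [-6,40,-21],"delta_rot": [-1.11,0,0]},
    {"translation": [-6,44,-23.5],"delta_rot": [-1.251,0,0]},
  ],
  jaw=1,
)

```text
clock: 2.4
ee_pos: [0.5002, -0.1143, 0.2997]
ee_rot: [[0.001, -0.005, 1.0], [-0.001, 1.0, 0.005], [-1.0, -0.001, 0.001]]
contact_force: [1.0, -0.3, 1.0]
width: 0.0857
```

```bash
cat > w.py <<'E'
from h import *
import sys
np.set_printoptions(precision=4,suppress=True)
s=snapshot('wrist'); cv2.imwrite(f'pics/{sys.argv[1]}.png',s['image'])
st=get_state(); print(st['clock'],st['ee_pos'],st['joint_pos'],st['contact_force'],st['width']); print(st['ee_rot']); print('eye',s['eye'],s['attitude'],s['fx'])
for a in sys.argv[2:]:
    n,z=a.split('=');
    for r in pinpoint(s,n)[:2]: print(n,round(float(r['p']),2),np.round(r['uv'],1),at(s,r['uv'],float(z)))
import pickle; pickle.dump(s,open(f'pics/{sys.argv[1]}.pkl','wb'))
E
python3 w.py w1 bolt_top=.068 collar_mark=.05 holder=0
```

```text
2.45 [ 0.5045 -0.1083  0.2988] [-0.2146  0.2541  0.1761  1.49    0.0054  1.341 ] [4.6544 1.6436 0.9194] 0.08532933763354807
[[ 0.004  -0.0152  0.9999]
 [ 0.0047  0.9999  0.0152]
 [-1.      0.0046  0.0041]]
eye [ 0.4997 -0.0454  0.4357] [[ 1.      0.0041  0.0022]
 [ 0.0045 -0.9621 -0.2725]
 [ 0.001   0.2725 -0.9622]] 385.67520000510547
bolt_top 0.86 [364.4 199.8] [ 0.5426 -0.1106  0.068 ]
collar_mark 0.9 [384.5 218.1] [ 0.566  -0.1326  0.05  ]
holder 0.66 [359.2 192.6] [ 0.5443 -0.1144  0.    ]
```

```bash
python3 -c "
import cv2
i=cv2.imread('pics/w1.png')[120:280,270:470]
cv2.imwrite('pics/c2.png',cv2.resize(i,None,fx=4,fy=3.75,interpolation=cv2.INTER_CUBIC))"
```

```text
(no output)
```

View pics/c2.png

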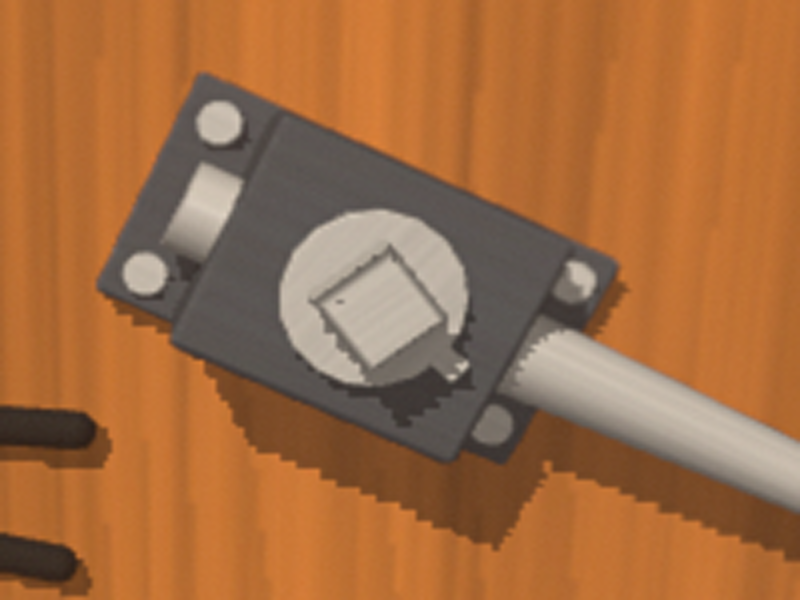

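Run:
```python
from h import *; import pickle
s=pickle.load(open('pics/w1.pkl','rb'))
c=np.array([at(s,(270+(x+.5)/4,120+(y+.5)/3.75),.068)[:2] for x,y in [(388,256),(320,306),(370,368),(443,318)]])
print(c,c.mean(0)); 
for i in range(4):
    d=c[(i+1)%4]-c[i]; print(np.hypot(*d),np.degrees(np.arctan2(d[1],d[0]))%90)
```

```text
[[ 0.54483214 -0.09952893]
 [ 0.52885744 -0.11255   ]
 [ 0.54148941 -0.12884775]
 [ 0.55875893 -0.11552422]] [ 0.54348448 -0.11411272]
0.020609200539143717 39.183670429926735
0.02061997614166966 37.77836139224259
0.021811753053180484 37.650376943754644
0.02120860520162841 41.04546801891834
```

Call:
arm_command(
  commands=[
    {"translation": [1,6,-1],"delta_rot": [0,0,0]},
    {"translation": [2,12,-2],"delta_rot": [0,0,0]},
    {"translation": [3.5,18,-3],"delta_rot": [0,0,0]},
    {"translation": [5,24,-4],"delta_rot": [0,0,0]},
    {"translation": [6,30,-5],"delta_rot": [0,0,0]},
    {"translation": [7,35,-6],"delta_rot": [0,0,0]},
    {"translation": [7,35,-6],"delta_rot": [0,0,0]},
    {"translation": [7,35,-6],"delta_rot": [0,0,0]},
  ],
)

```text
clock: 3.6
ee_pos: [0.4388, 0.2328, 0.2295]
ee_rot: [[0.0, 0.002, 1.0], [-0.001, 1.0, -0.002], [-1.0, -0.001, 0.0]]
contact_force: [-0.2, -0.7, -0.5]
width: 0.0858
```

```bash
python3 w.py w2 wrench_post=.048 handle_grip=.019 mat=0; python3 -c "
import cv2
i=cv2.imread('pics/w2.png')
cv2.imwrite('pics/c3.png',i)"
```

```text
3.65 [0.4391 0.2325 0.2297] [ 0.4873  0.2386 -0.0228  1.3091 -0.0005  2.0607] [-0.2482 -0.2581  0.1838] 0.08526607576511622
[[ 0.0005  0.0026  1.    ]
 [-0.0003  1.     -0.0026]
 [-1.     -0.0003  0.0005]]
eye [0.4388 0.3017 0.3655] [[ 1.     -0.0018 -0.0007]
 [-0.0019 -0.9621 -0.2726]
 [-0.0002  0.2726 -0.9621]] 385.67520000510547
wrench_post 0.97 [129.8 152.3] [0.2828 0.2852 0.048 ]
wrench_post 0.84 [300.2 207.7] [0.4216 0.2385 0.048 ]
handle_grip 0.92 [42.8 47.1] [0.2019 0.3737 0.019 ]
handle_grip 0.7 [437.3 195.5] [0.5449 0.244  0.019 ]
mat 0.58 [382.  199.9] [0.4976 0.2365 0.    ]
```

View pics/c3.png

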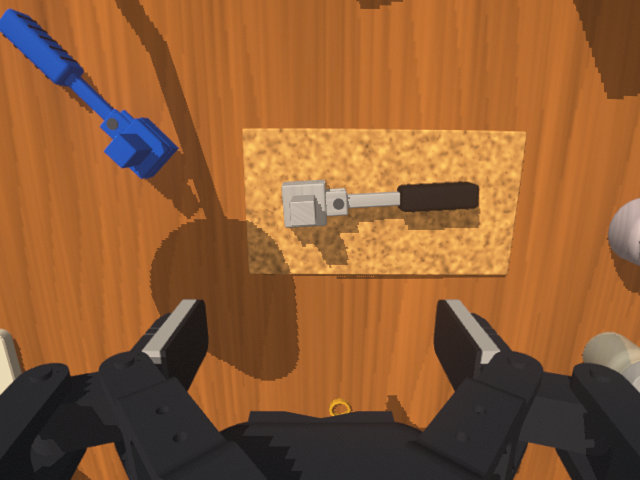

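Run:
```python
from h import *; import pickle
s=pickle.load(open('pics/w2.pkl','rb'))
def q(uv,z): return np.round([at(s,p,z)[:2] for p in uv],4)
print('head',q([(282,182),(326,181),(286,227)],.032))
print('grip',q([(398,185.5),(479,183)],.032),'gb',q([(399,210),(479,208)],.032))
m=q([(243,129),(525,132),(508,275),(248,274)],.006);print('mat',m,m.mean(0))
i=s['image'][165:245,270:350]; cv2.imwrite('pics/c4.png',cv2.resize(i,None,fx=7,fy=7,interpolation=cv2.INTER_CUBIC))
```

```text
head [[0.4053 0.258 ]
 [0.4434 0.2588]
 [0.4078 0.2179]]
grip [[0.5059 0.2548]
 [0.5769 0.2572]] gb [[0.5078 0.2332]
 [0.5792 0.235 ]]
mat [[0.3688 0.3026]
 [0.626  0.3008]
 [0.6278 0.1611]
 [0.3661 0.1631]] [0.497175 0.2319  ]
```

View pics/c4.png

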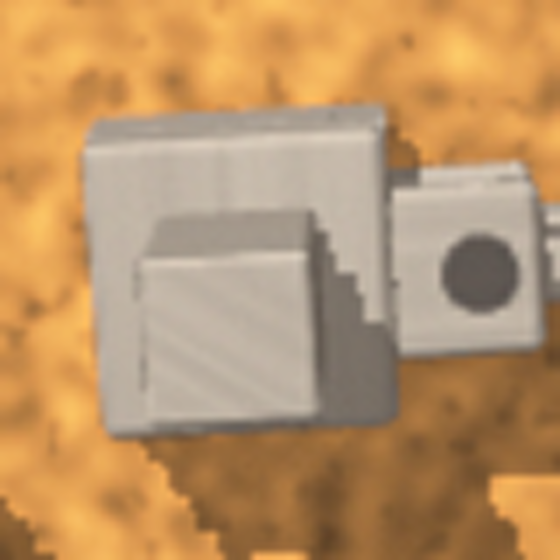

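Run:
```python
from h import *; import pickle
s=pickle.load(open('pics/w2.pkl','rb'))
for z,c in ((.064,[(142,262),(308,250),(318,412),(152,425)]),(.032,[(85,155),(385,130),(397,418),(105,437)])):
    w=np.array([at(s,(270+x/7-.0,165+y/7),z)[:2] for x,y in c]); print(w.round(4),w.mean(0))
    for i in range(4):
        d=w[(i+1)%4]-w[i]; print(np.hypot(*d).round(4),((np.degrees(np.arctan2(d[1],d[0]))+45)%90-45).round(2))
```

```text
[[0.4147 0.246 ]
 [0.4335 0.2473]
 [0.4345 0.2285]
 [0.4154 0.227 ]] [0.42450777 0.23718171]
0.0188 4.05
0.0189 3.12
0.0192 4.49
0.019 2.16
[[0.4053 0.2535]
 [0.4425 0.2565]
 [0.4441 0.2199]
 [0.4069 0.2175]] [0.42470014 0.23686046]
0.0373 4.62
0.0367 2.45
0.0373 3.72
0.0361 2.44
```

Call:
arm_command(
  commands=[
    {"translation": [4,0.45,-1.45],"delta_rot": [-0.06,0,0]},
    {"translation": [8,0.45,-1.45],"delta_rot": [-0.06,0,0]},
    {"translation": [12,0.45,-1.45],"delta_rot": [-0.06,0,0]},
    {"translation": [15,0.45,-1.45],"delta_rot": [-0.06,0,0]},
    {"translation": [17,0.45,-1.45],"delta_rot": [-0.06,0,0]},
    {"translation": [18,0.45,-1.45],"delta_rot": [-0.06,0,0]},
    {"translation": [18.7,0.45,-1.45],"delta_rot": [-0.06,0,0]},
    {"translation": [18.7,0.45,-1.45],"delta_rot": [-0.06,0,0]},
  ],
)

```text
clock: 4.8
ee_pos: [0.4245, 0.2385, 0.0425]
ee_rot: [[0.0, -0.059, 0.998], [0.0, 0.998, 0.059], [-1.0, 0.0, 0.0]]
contact_force: [-0.7, -0.4, -0.6]
width: 0.0853
```

Call:
arm_command(
  commands=[
    {"translation": [0,0,0],"delta_rot": [0,0,0]},
    {"translation": [0,0,0],"delta_rot": [0,0,0]},
    {"translation": [0,0,0],"delta_rot": [0,0,0]},
    {"translation": [0,0,0],"delta_rot": [0,0,0]},
    {"translation": [0,0,0],"delta_rot": [0,0,0]},
    {"translation": [0,0,0],"delta_rot": [0,0,0]},
    {"translation": [0,0,0],"delta_rot": [0,0,0]},
    {"translation": [0,0,0],"delta_rot": [0,0,0]},
  ],
  jaw=-1,
)

```text
clock: 5.8
ee_pos: [0.4244, 0.2389, 0.0427]
ee_rot: [[0.001, -0.06, 0.998], [0.001, 0.998, 0.06], [-1.0, 0.0, 0.001]]
contact_force: [-0.7, 0.9, 5.9]
width: 0.0192
```

Call:
arm_command(
  commands=[
    {"translation": [-4,0,0],"delta_rot": [0,0,0]},
    {"translation": [-8,-2,1],"delta_rot": [0,0,0]},
    {"translation": [-12,-6,3.5],"delta_rot": [-0.15,0,0]},
    {"translation": [-12.7,-11.5,6.5],"delta_rot": [-0.3,0,0]},
    {"translation": [-12.7,-17,9.5],"delta_rot": [-0.45,0,0]},
    {"translation": [-12.7,-22,12.5],"delta_rot": [-0.6,0,0]},
    {"translation": [-12.7,-27,15],"delta_rot": [-0.75,0,0]},
    {"translation": [-12.7,-30.6,17],"delta_rot": [-0.89,0,0]},
  ],
)

```text
clock: 6.8
ee_pos: [0.6121, -0.0591, 0.1672]
ee_rot: [[-0.003, -0.815, 0.579], [-0.0, 0.579, 0.815], [-1.0, 0.003, -0.002]]
contact_force: [0.4, 0.1, -3.4]
width: 0.0191
```

Call:
arm_command(
  commands=[
    {"translation": [0,0,0],"delta_rot": [-0.17,0,0]},
    {"translation": [0,0,0],"delta_rot": [-0.35,0,0]},
    {"translation": [0,0,0],"delta_rot": [-0.53,0,0]},
    {"translation": [0,0,0],"delta_rot": [-0.71,0,0]},
    {"translation": [0,0,0],"delta_rot": [-0.89,0,0]},
    {"translation": [0,0,0],"delta_rot": [-1.07,0,0]},
    {"translation": [0,0,0],"delta_rot": [-1.22,0,0]},
    {"translation": [0,0,0],"delta_rot": [-1.3,0,0]},
  ],
)

```text
clock: 7.8
ee_pos: [0.6111, -0.0566, 0.1672]
ee_rot: [[-0.004, -0.776, -0.63], [0.0, -0.63, 0.776], [-1.0, 0.003, 0.003]]
contact_force: [-0.1, 0.6, -3.0]
width: 0.0187
```

Call:
arm_command(
  commands=[
    {"translation": [0,0,0],"delta_rot": [0,0,0]},
    {"translation": [0,0,0],"delta_rot": [0,0,0]},
    {"translation": [0,0,0],"delta_rot": [0,0,0]},
    {"translation": [0,0,0],"delta_rot": [0,0,0]},
    {"translation": [0,0,0],"delta_rot": [0,0,0]},
    {"translation": [0,0,0],"delta_rot": [0,0,0]},
    {"translation": [0,0,0],"delta_rot": [0,0,0]},
    {"translation": [0,0,0],"delta_rot": [0,0,0]},
  ],
)

```text
clock: 8.8
ee_pos: [0.6123, -0.0566, 0.1693]
ee_rot: [[0.0, -0.778, -0.628], [-0.0, -0.628, 0.778], [-1.0, -0.0, -0.0]]
contact_force: [0.2, 0.8, -3.1]
width: 0.019
```

```bash
python3 w.py w3 bolt_top=.068 collar_mark=.05 wrench_post=.175 handle_grip=.146; cp pics/w3.png pics/c5.png
```

```text
8.85 [ 0.6123 -0.0566  0.1693] [-0.0922  0.5038  0.2078  1.2748  0.     -0.7714] [-0.9392  0.3203 -3.7726] 0.01923349216244377
[[ 0.     -0.7781 -0.6281]
 [ 0.     -0.6281  0.7781]
 [-1.     -0.     -0.    ]]
eye [ 0.5585 -0.1001  0.3054] [[-0.628   0.7489  0.2115]
 [ 0.7782  0.6043  0.171 ]
 [ 0.0002  0.272  -0.9623]] 385.67520000510547
bolt_top 0.56 [319.4  92.7] [ 0.5425 -0.1138  0.068 ]
collar_mark 0.79 [274.6 108.2] [ 0.5663 -0.1311  0.05  ]
wrench_post 0.71 [319.2 321.5] [ 0.6127 -0.057   0.175 ]
handle_grip 0.62 [582.  291.9] [0.5379 0.0379 0.146 ]
```

View pics/c5.png

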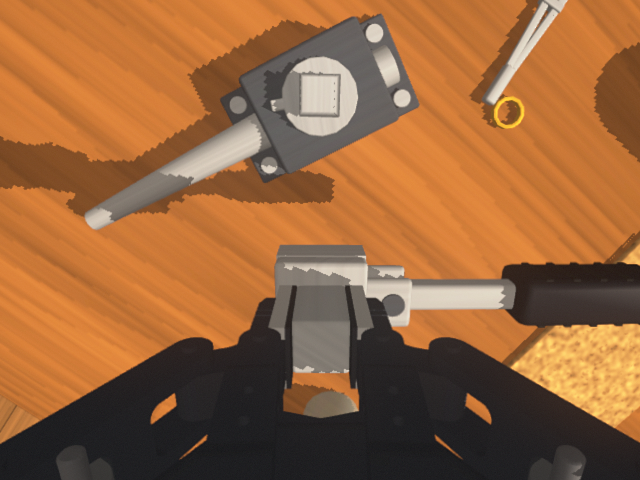

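Run:
```python
import cv2,numpy as np
i=cv2.imread('pics/w3.png')
a=cv2.resize(i[55:135,270:370],None,fx=7.5,fy=7.5,interpolation=cv2.INTER_CUBIC)
cv2.imwrite('pics/c6.png',a[:600,:750])
b=cv2.resize(i[235:395,240:440],None,fx=4,fy=3.75,interpolation=cv2.INTER_CUBIC)
cv2.imwrite('pics/c7.png',b)
```

```text
(no output)
```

View pics/c6.png

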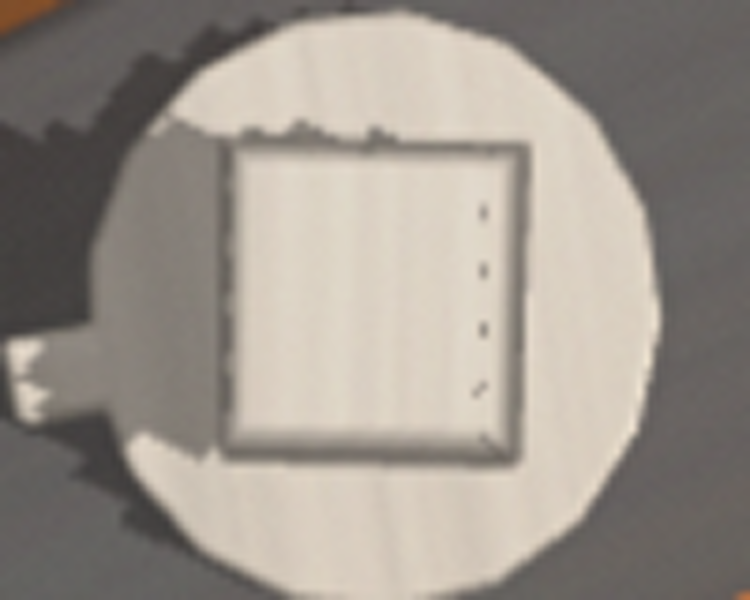

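View pics/c7.png

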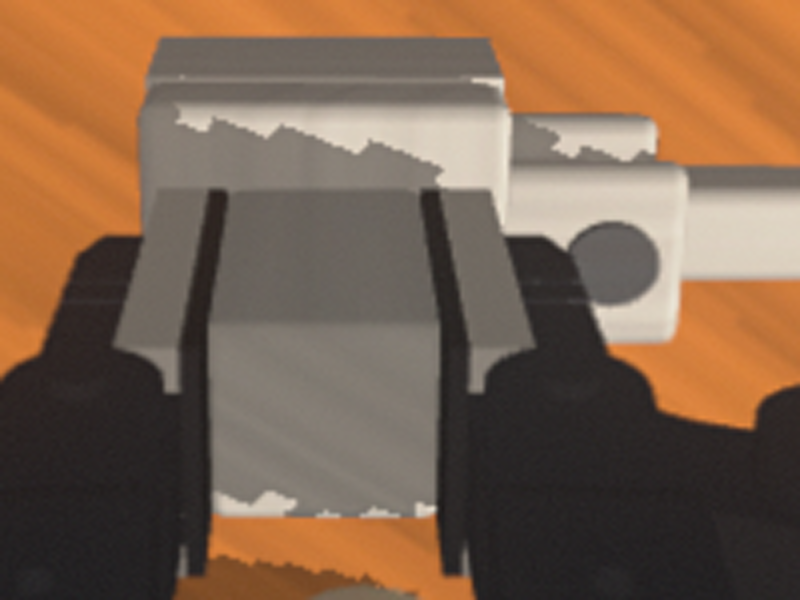

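Run:
```python
from h import *; import pickle
s=pickle.load(open('pics/w3.pkl','rb'))
def an(w):
    for i in range(4):
        d=w[(i+1)%4]-w[i]; print(' ',np.hypot(*d).round(4),(np.degrees(np.arctan2(d[1],d[0]))%90).round(2))
print('eyefoot',proj(s,[[.5585,-.1001,.06]]))
w=np.array([at(s,(270+x/7.5,55+y/7.5),.064)[:2] for x,y in [(228,142),(530,142),(519,465),(225,460)]]);print('bolt',w.mean(0));an(w)
w=np.array([at(s,(240+x/4,235+y/3.75),.1906)[:2] for x,y in [(210,322),(440,322),(437,516),(211,516)]]);print('post',w.round(4),w.mean(0));an(w)
w=np.array([at(s,(240+x/4,235+y/3.75),.1586)[:2] for x,y in [(142,103),(507,103)]]);print('head back',w.round(4),w.mean(0));an(np.r_[w,w])
# reference: predicted outline for bolt
R=lambda a:np.array([[np.cos(a),-np.sin(a)],[np.sin(a),np.cos(a)]])
```

```text
eyefoot [[320.48050511 129.93650957]]
bolt [ 0.5432146  -0.11275172]
  0.0236 38.9
  0.0244 37.52
  0.0235 37.96
  0.024 37.64
post [[ 0.6115 -0.0692]
 [ 0.5996 -0.0544]
 [ 0.615  -0.0417]
 [ 0.6273 -0.0569]] [ 0.61336155 -0.05555048]
  0.019 38.89
  0.0199 39.47
  0.0195 38.89
  0.0199 37.9
head back [[ 0.61   -0.0818]
 [ 0.5869 -0.0532]] [ 0.59844585 -0.06753059]
  0.0368 38.9
  0.0368 38.9
  0.0368 38.9
  0.0368 38.9
```

Call:
arm_command(
  commands=[
    {"translation": [0,2.5,0],"delta_rot": [0,0,0]},
    {"translation": [0,5,0],"delta_rot": [0,0,0]},
    {"translation": [0,7.5,-0.04],"delta_rot": [0.01,0,0]},
    {"translation": [1,9.08,-0.04],"delta_rot": [0.01,0,0]},
    {"translation": [3,9.08,-0.04],"delta_rot": [0.01,0,0]},
    {"translation": [5,9.08,-0.04],"delta_rot": [0.01,0,0]},
    {"translation": [5.8,9.08,-0.04],"delta_rot": [0.01,0,0]},
    {"translation": [5.8,9.08,-0.04],"delta_rot": [0.01,0,0]},
  ],
)

```text
clock: 10.05
ee_pos: [0.5416, -0.1139, 0.111]
ee_rot: [[-0.001, -0.784, -0.62], [0.0, -0.62, 0.784], [-1.0, 0.001, 0.001]]
contact_force: [1.2, 0.6, -3.4]
width: 0.0191
```

Call:
arm_command(
  commands=[
    {"translation": [0.2,0,0],"delta_rot": [0,0,0]},
    {"translation": [0.4,0,0],"delta_rot": [0,0,0]},
    {"translation": [0.6,0,0],"delta_rot": [0,0,0]},
    {"translation": [0.8,0,0],"delta_rot": [0,0,0]},
    {"translation": [1.0,0,0],"delta_rot": [0,0,0]},
    {"translation": [1.15,0,0],"delta_rot": [0,0,0]},
    {"translation": [1.3,0,0],"delta_rot": [0,0,0]},
    {"translation": [1.3,0,0],"delta_rot": [0,0,0]},
  ],
)

```text
clock: 11.05
ee_pos: [0.5418, -0.1139, 0.0981]
ee_rot: [[-0.0, -0.784, -0.62], [0.0, -0.62, 0.784], [-1.0, 0.0, 0.0]]
contact_force: [0.2, -0.7, -4.1]
width: 0.0191
```

Call:
arm_command(
  commands=[
    {"translation": [0.2,0,0],"delta_rot": [0,0,0]},
    {"translation": [0.4,0,0],"delta_rot": [0,0,0]},
    {"translation": [0.6,0,0],"delta_rot": [0,0,0]},
    {"translation": [0.75,0,0],"delta_rot": [0,0,0]},
    {"translation": [0.85,0,0],"delta_rot": [0,0,0]},
    {"translation": [0.93,0,0],"delta_rot": [0,0,0]},
    {"translation": [0.95,0,0],"delta_rot": [0,0,0]},
    {"translation": [0.95,0,0],"delta_rot": [0,0,0]},
  ],
)

```text
clock: 12.05
ee_pos: [0.5419, -0.114, 0.0888]
ee_rot: [[0.0, -0.784, -0.62], [-0.0, -0.62, 0.784], [-1.0, -0.0, -0.0]]
contact_force: [-0.3, -0.4, -3.8]
width: 0.0191
```

Call:
arm_command(
  commands=[
    {"translation": [0.05,0,0],"delta_rot": [0,0,0]},
    {"translation": [0.1,0,0],"delta_rot": [0,0,0]},
    {"translation": [0.15,0,0],"delta_rot": [0,0,0]},
    {"translation": [0.15,0,0],"delta_rot": [0,0,0]},
    {"translation": [0.15,0,0],"delta_rot": [0,0,0]},
    {"translation": [0.15,0,0],"delta_rot": [0,0,0]},
    {"translation": [0.15,0,0],"delta_rot": [0,0,0]},
    {"translation": [0.15,0,0],"delta_rot": [0,0,0]},
  ],
)

```text
clock: 13.05
ee_pos: [0.542, -0.114, 0.0886]
ee_rot: [[0.001, -0.784, -0.62], [-0.0, -0.62, 0.784], [-1.0, -0.001, -0.001]]
contact_force: [-3.9, 0.3, 6.2]
width: 0.0192
```

Call:
arm_command(
  commands=[
    {"translation": [0,0,0],"delta_rot": [0,0,0]},
    {"translation": [0,0,0],"delta_rot": [0,0,0]},
    {"translation": [0,0,0],"delta_rot": [0,0,0]},
    {"translation": [0,0,0],"delta_rot": [0,0,0]},
    {"translation": [0,0,0],"delta_rot": [0,0,0]},
    {"translation": [0,0,0],"delta_rot": [0,0,0]},
    {"translation": [0,0,0],"delta_rot": [0,0,0]},
    {"translation": [0,0,0],"delta_rot": [0,0,0]},
  ],
  jaw=1,
)

```text
clock: 14.05
ee_pos: [0.5419, -0.114, 0.0873]
ee_rot: [[0.0, -0.784, -0.62], [-0.0, -0.62, 0.784], [-1.0, -0.0, -0.0]]
contact_force: [0.4, -0.4, -0.1]
width: 0.0855
```

Call:
arm_command(
  commands=[
    {"translation": [-2,0,0],"delta_rot": [0,0,0]},
    {"translation": [-5,0,0],"delta_rot": [0,0,0]},
    {"translation": [-8,0,0],"delta_rot": [0,0,0]},
    {"translation": [-9,0,2],"delta_rot": [0,0,0]},
    {"translation": [-9,2,6],"delta_rot": [0,0,0]},
    {"translation": [-9,3.1,10],"delta_rot": [0,0,0]},
    {"translation": [-9,3.1,12],"delta_rot": [0,0,0]},
    {"translation": [-9,3.1,12],"delta_rot": [0,0,0]},
  ],
)

```text
clock: 15.05
ee_pos: [0.4422, -0.0378, 0.1771]
ee_rot: [[-0.0, -0.783, -0.622], [0.0, -0.622, 0.783], [-1.0, 0.0, 0.0]]
contact_force: [-0.0, -0.1, 0.8]
width: 0.0855
```

```bash
python3 w.py w4 wrench_post=.094 handle_grip=.065; cp pics/w4.png pics/c8.png
```

```text
15.1 [ 0.4433 -0.0385  0.1773] [-0.0864  0.1713 -0.2495  1.1491 -0.0002 -0.757 ] [0.5417 0.2468 0.1652] 0.08554636306758365
[[ 0.0009 -0.7834 -0.6215]
 [-0.0003 -0.6215  0.7834]
 [-1.     -0.0005 -0.0007]]
eye [ 0.3881 -0.0809  0.3132] [[-0.6219  0.7536  0.2126]
 [ 0.7831  0.5984  0.1694]
 [ 0.0004  0.2718 -0.9623]] 385.67520000510547
wrench_post 0.57 [131.5 296.5] [ 0.5398 -0.1116  0.094 ]
handle_grip 0.65 [313.7 274.5] [ 0.466  -0.0249  0.065 ]
```

View pics/c8.png

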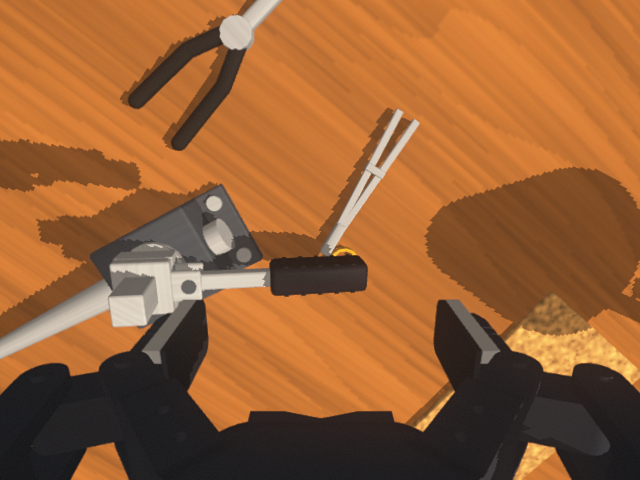

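Call:
arm_command(
  commands=[
    {"translation": [0,0.8,0],"delta_rot": [0,0,0]},
    {"translation": [0,0.8,0],"delta_rot": [0,0,0]},
    {"translation": [0,0.8,0],"delta_rot": [0,0,0]},
    {"translation": [2,0.8,0],"delta_rot": [0,0,0]},
    {"translation": [5,0.8,0],"delta_rot": [0,0,0]},
    {"translation": [8,0.8,0],"delta_rot": [0,0,0]},
    {"translation": [10.5,0.8,0],"delta_rot": [0,0,0]},
    {"translation": [11.2,0.8,0],"delta_rot": [0,0,0]},
  ],
  jaw=-1,
)

```text
clock: 16.2
ee_pos: [0.4357, -0.044, 0.0639]
ee_rot: [[-0.003, -0.784, -0.62], [0.0, -0.62, 0.784], [-1.0, 0.002, 0.002]]
contact_force: [-0.4, 0.2, 1.6]
width: 0.0003
```

```bash
cat > arc.py <<'E'
# arc.py y z phi0 dphi : rows (tool frame at start), TCP rel bolt (y,z cm)
import sys,numpy as np
y,z,d=map(float,sys.argv[1:4])
for k in range(1,9):
    p=d*min(k,7)/7
    print([0,round(y*np.cos(p)-z*np.sin(p)-y,2),round(y*np.sin(p)+z*np.cos(p)-z,2)],round(p,3))
E
python3 - <<'E'
from h import *; import pickle
s=pickle.load(open('pics/w4.pkl','rb'))
for uv in [(318,257),(318,290),(272,273),(366,273)]: print(at(s,uv,.078 if uv[1]!=290 else .078).round(4))
st=get_state(); print(st['ee_pos'],st['contact_force'],st['width'])
b=np.array([.543,-.113]); R=st['ee_rot']; d=st['ee_pos'][:2]-b; print('rel y,z',d@R[:2,1],d@R[:2,2])
E
```

```text
[ 0.4508 -0.0331  0.078 ]
[ 0.4688 -0.0189  0.078 ]
[ 0.478  -0.0498  0.078 ]
[ 0.44   -0.0018  0.078 ]
[ 0.4356703  -0.04399591  0.06387979] [-0.38839114  0.19603038  1.5626833 ] 0.00030377146422593427
rel y,z 0.041395339945306024 0.12069600001053948
```

```bash
python3 arc.py 4.1 12.07 0.28; echo; python3 arc.py 4.1 12.07 0.08
```

```text
[0, np.float64(-0.49), np.float64(0.15)] 0.04
[0, np.float64(-0.98), np.float64(0.29)] 0.08
[0, np.float64(-1.47), np.float64(0.4)] 0.12
[0, np.float64(-1.98), np.float64(0.5)] 0.16
[0, np.float64(-2.48), np.float64(0.57)] 0.2
[0, np.float64(-2.99), np.float64(0.63)] 0.24
[0, np.float64(-3.5), np.float64(0.66)] 0.28
[0, np.float64(-3.5), np.float64(0.66)] 0.28

[0, np.float64(-0.14), np.float64(0.05)] 0.011
[0, np.float64(-0.28), np.float64(0.09)] 0.023
[0, np.float64(-0.42), np.float64(0.13)] 0.034
[0, np.float64(-0.56), np.float64(0.17)] 0.046
[0, np.float64(-0.7), np.float64(0.21)] 0.057
[0, np.float64(-0.84), np.float64(0.25)] 0.069
[0, np.float64(-0.98), np.float64(0.29)] 0.08
[0, np.float64(-0.98), np.float64(0.29)] 0.08
```

Call:
arm_command(
  commands=[
    {"translation": [0,-0.49,0.15],"delta_rot": [0.04,0,0]},
    {"translation": [0,-0.98,0.29],"delta_rot": [0.08,0,0]},
    {"translation": [0,-1.47,0.4],"delta_rot": [0.12,0,0]},
    {"translation": [0,-1.98,0.5],"delta_rot": [0.16,0,0]},
    {"translation": [0,-2.48,0.57],"delta_rot": [0.2,0,0]},
    {"translation": [0,-2.99,0.63],"delta_rot": [0.24,0,0]},
    {"translation": [0,-3.5,0.66],"delta_rot": [0.28,0,0]},
    {"translation": [0,-3.5,0.66],"delta_rot": [0.28,0,0]},
  ],
)

```text
clock: 17.2
ee_pos: [0.461, -0.0171, 0.066]
ee_rot: [[0.001, -0.925, -0.38], [-0.0, -0.38, 0.925], [-1.0, -0.001, -0.001]]
contact_force: [0.0, -0.0, 0.2]
width: -0.0001
```

```bash
cat > chk.py <<'E'
from h import *; import sys
np.set_printoptions(precision=3,suppress=True)
st=get_state(); R=st['ee_rot']; d=st['ee_pos'][:2]-np.array([.543,-.113]); print('rel y,z',d@R[:2,1],d@R[:2,2],'ftool',R.T@st['contact_force'],'th',np.arctan2(R[1,2],R[0,2]))
s=snapshot('wrist'); cv2.imwrite(f'pics/{sys.argv[1]}.png',s['image'])
for n,z in (('wrench_post',.094),('handle_grip',.065)):
    for r in pinpoint(s,n)[:1]:
        p=at(s,r['uv'],z)[:2]; e=p-st['ee_pos'][:2]; print(n,round(float(r['p']),2),np.round(r['uv']),p,'tool y,z',e@R[:2,1],e@R[:2,2])
        if n=='handle_grip': q=p-[.543,-.113]; print('grip ang',np.arctan2(q[1],q[0]),np.hypot(*q))
E
python3 chk.py k1
```

```text
rel y,z 0.03935440771914225 0.11983812871610101 ftool [-0.235  0.006 -0.029] th 1.9607331453006793
wrench_post 0.58 [  7. 443.] [ 0.542 -0.109] tool y,z -0.03972986774565281 -0.11564469723374864
```

```bash
cat > t.py <<'E'
from h import *; import sys
np.set_printoptions(precision=3,suppress=True)
for c in sys.argv[1:]:
    s=snapshot(c); cv2.imwrite(f'pics/t_{c}_{get_state()["clock"]:.2f}.png',s['image'])
    for n,z in (('wrench_post',.094),('handle_grip',.065)):
        for r in pinpoint(s,n)[:3]:
            p=at(s,r['uv'],z)[:2]; q=p-[.543,-.113]; print(c,n,round(float(r['p']),2),np.round(r['uv']),p,'ang',np.arctan2(q[1],q[0]).round(3),np.hypot(*q).round(3))
E
python3 t.py top scene
python3 - <<'E'
import cv2,numpy as np
for f in ('w4','k1'):
    g=cv2.imread(f'pics/{f}.png').max(2)[160:440,160:520]<45
    print(f)
    for r in g[::10,::6]: print(''.join('#' if v else '.' for v in r))
E
```

```text
top wrench_post 0.97 [203. 355.] [0.282 0.282] ang 2.154 0.474
top wrench_post 0.58 [372. 217.] [ 0.542 -0.116] ang -1.776 0.003
top handle_grip 0.83 [171. 398.] [0.198 0.364] ang 2.198 0.589
top handle_grip 0.69 [372. 216.] [ 0.55  -0.119] ang -0.732 0.009
scene wrench_post 0.85 [466. 230.] [0.384 0.305] ang 1.934 0.447
scene wrench_post 0.81 [270. 228.] [ 0.539 -0.109] ang 2.347 0.006
scene handle_grip 0.82 [504. 224.] [0.28  0.378] ang 2.063 0.557
scene handle_grip 0.81 [321. 242.] [0.51  0.005] ang 1.844 0.122
w4
............................................................
............................................................
............................................................
............................................................
............................................................
............................................................
............................................................
............................................................
............................................................
............................
[... 2141 characters left out ...]
.............................
.............#######..##.......#............................
..........############.###....#..#..........................
......####..###############.#######.###.....................
...#################################.###....................
########################.##################.................
########################################...####.............
########.#################..#######.#####....####...........
#####....#.###############...#############.###...##.#.......
####...###################...#############.####....###.#.###
###..###############################..############.#########
############################################################
```

```bash
ls pics
python3 - <<'E'
import cv2,numpy as np,glob
a=cv2.imread(sorted(glob.glob('pics/t_scene*'))[-1])[205:275,240:360]
a=cv2.resize(a,(600,350),interpolation=cv2.INTER_CUBIC)
b=cv2.resize(cv2.imread('pics/k1.png')[240:480,:480],(500,250))
o=np.zeros((600,600,3),np.uint8);o[:350]=a;o[350:,:500]=b;cv2.imwrite('pics/c9.png',o)
E
```

```text
c1.png
c2.png
c3.png
c4.png
c5.png
c6.png
c7.png
c8.png
k1.png
scene0.png
t_scene_17.55.png
t_top_17.40.png
top0.png
w1.pkl
w1.png
w2.pkl
w2.png
w3.pkl
w3.png
w4.pkl
w4.png
```

View pics/c9.png

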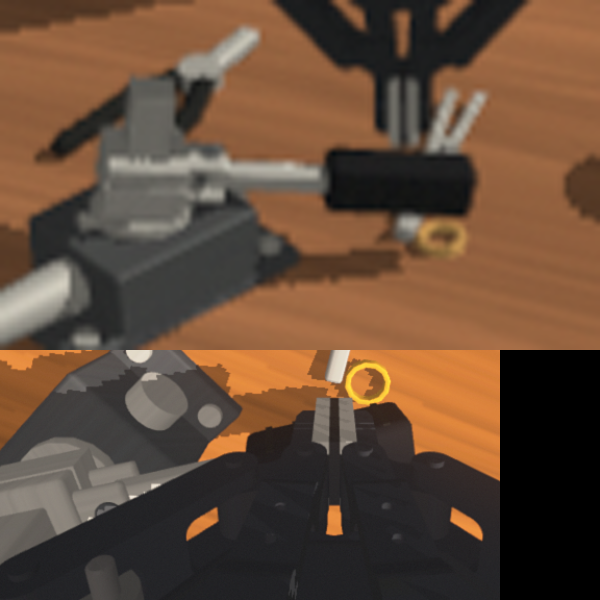

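Run:
```python
from h import *
s=snapshot('scene')
np.set_printoptions(precision=1,suppress=True)
b=np.array([.543,-.113])
def uv(x,y): return np.array([np.cos(x),np.sin(x)])
for head,cl in [(2.14,0),(2.08,0),(2.02,0),(1.96,0),(1.9,0),(1.84,0),(2.24,.3),(2.14,.3),(2.04,.3)]:
    h=b+.03*uv(head,0); d=uv(head-cl,0)
    P=[[*(h+d*l),z] for l in (.055,.125) for z in (.052,.078)]+[[*h,.07]]
    print(head,cl,proj(s,P).tolist() and proj(s,P).round(1).reshape(-1))
g=s['image'][225:265,295:345].max(2)<40
ys,xs=np.nonzero(g); print(xs.min()+295,xs.max()+295,ys.min()+225,ys.max()+225)
for r in g: print(''.join('#' if v else '.' for v in r))
```

```text
2.14 0 [304.7 240.  304.4 230.6 334.4 236.9 334.4 227.5 280.7 236. ]
2.08 0 [305.  241.2 304.6 231.8 335.  239.1 335.  229.7 280.8 236.5]
2.02 0 [305.1 242.5 304.8 233.  335.4 241.3 335.4 231.9 280.8 236.9]
1.96 0 [305.1 243.7 304.7 234.3 335.6 243.6 335.5 234.1 280.8 237.3]
1.9 0 [304.9 245.  304.6 235.5 335.5 245.9 335.5 236.4 280.7 237.8]
1.84 0 [304.7 246.2 304.3 236.7 335.1 248.2 335.1 238.6 280.6 238.2]
2.24 0.3 [304.7 242.  304.3 232.5 335.  242.1 335.  232.7 280.5 235.3]
2.14 0.3 [304.7 244.  304.3 234.6 335.  245.9 335.  236.4 280.7 236. ]
2.04 0.3 [304.3 246.1 304.  236.6 334.3 249.8 334.2 240.2 280.8 236.8]
305 333 225 247
....................##.......#....................
....................##.......#....................
....................##.......##...................
....................##.......##...................
....................##.......##...................
.....................#.......##...................
..................................................
..................................................
..................................................
[... 881 characters left out ...]
.....................................
..................................................
..................................................
..................................................
..................................................
..................................................
..................................................
..................................................
..................................................
..................................................
..................................................
..................................................
..................................................
..................................................
```

Call:
arm_command(
  commands=[
    {"translation": [0,1,0],"delta_rot": [0,0,0]},
    {"translation": [-2,2,-0.5],"delta_rot": [0,0,0]},
    {"translation": [-5,2,-1],"delta_rot": [0,0,0]},
    {"translation": [-9,2,-2],"delta_rot": [0,0,0]},
    {"translation": [-13,2,-3],"delta_rot": [0,0,0]},
    {"translation": [-16,2,-4],"delta_rot": [0,0,0]},
    {"translation": [-16,2,-4],"delta_rot": [0,0,0]},
    {"translation": [-16,2,-4],"delta_rot": [0,0,0]},
  ],
)

```text
clock: 18.7
ee_pos: [0.4558, -0.0617, 0.2243]
ee_rot: [[-0.002, -0.925, -0.379], [0.0, -0.379, 0.925], [-1.0, 0.001, 0.001]]
contact_force: [-0.8, -0.1, 0.2]
width: 0.0005
```

```bash
python3 w.py w5 wrench_post=.094 handle_grip=.065 collar_mark=.05; cp pics/w5.png pics/c10.png
```

```text
18.75 [ 0.4555 -0.0615  0.2239] [-0.1343  0.171  -0.1236  1.279   0.0001 -0.5235] [-0.2396  0.1493  1.3837] 0.00022678795536854878
[[-0.0028 -0.9252 -0.3795]
 [ 0.0005 -0.3795  0.9252]
 [-1.      0.0024  0.0015]]
eye [ 0.3921 -0.088   0.3605] [[-0.3791  0.891   0.2498]
 [ 0.9254  0.3647  0.1036]
 [ 0.0012  0.2704 -0.9627]] 385.67520000510547
wrench_post 0.91 [218.7 305.6] [ 0.5395 -0.1108  0.094 ]
handle_grip 0.6 [361.  259.9] [ 0.4731 -0.0191  0.065 ]
handle_grip 0.56 [235.9  80.5] [ 0.3824 -0.1576  0.065 ]
```

View pics/c10.png

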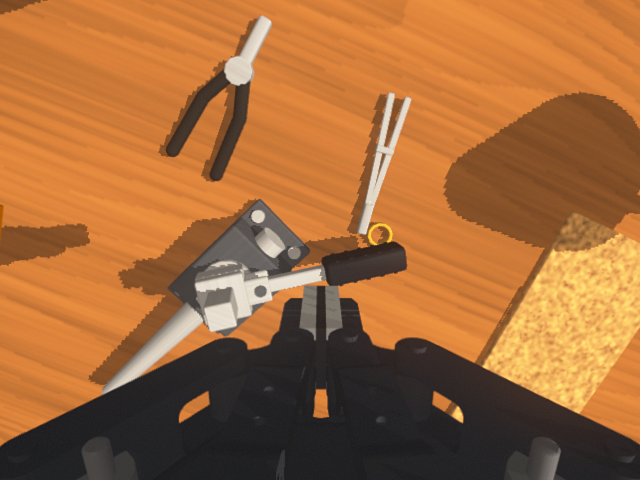

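```bash
cat > fit.py <<'E'
from h import *; import pickle,sys
from scipy.optimize import minimize
def box(c,a,L,W,z0,z1):
    u=np.array([np.cos(a),np.sin(a)]);v=np.array([-u[1],u[0]])
    return np.array([[*(c+i*L/2*u+j*W/2*v),z] for i in(-1,1) for j in(-1,1) for z in(z0,z1)])
def fitgrip(s,roi,thr=60,z0=.052,x0=None):
    x,y,w,h=roi; g=np.zeros((480,640),np.uint8); g[y:y+h,x:x+w]=(s['image'][y:y+h,x:x+w].max(2)<thr)
    n,l,st,_=cv2.connectedComponentsWithStats(g); g=(l==1+np.argmax(st[1:,4])).astype(np.uint8)
    def f(p):
        m=np.zeros((480*4,640*4),np.uint8); H=cv2.convexHull((proj(s,box(p[:2],p[2],.07,.022,z0,z0+.026))*4).astype(np.float32)).astype(np.int32)
        cv2.fillConvexPoly(m,H,1); m=cv2.resize(m.astype(np.float32),(640,480),interpolation=cv2.INTER_AREA)
        return 1-np.minimum(m,g).sum()/np.maximum(m,g).sum()
    r=min((minimize(f,[*x0[:2],a],method='Nelder-Mead',options=dict(initial_simplex=[[x0[0],x0[1],a],[x0[0]+.01,x0[1],a],[x0[0],x0[1]+.01,a],[x0[0],x0[1],a+.1]])) for a in (x0[2],x0[2]-.25)),key=lambda r:r.fun)
    return r.x,r.fun,g.sum()
if __name__=='__main__':
    b=np.array([.543,-.113])
    for f,roi in (('w4',(255,245,130,60)),('w5',(315,235,110,60))):
        s=pickle.load(open(f'pics/{f}.pkl','rb'))
        x,e,n=fitgrip(s,roi,x0=(.47,-.02,2.2)); d=x[:2]-b
        print(f,x.round(4),'iou',1-e,n,'ang from bolt',np.arctan2(d[1],d[0]),np.hypot(*d))
E
python3 fit.py
```

```text
w4 [ 0.4652 -0.0246  2.363 ] iou 0.4620656967163086 2132 ang from bolt 2.2923149461767247 0.11775439185819496
w5 [ 0.4761 -0.0192  2.1367] iou 0.28849709033966064 946 ang from bolt 2.19008466991393 0.11524607353708563
```

```bash
sed -i "s/thr=60/thr=75/; s/    n,l,st,_=/    g=cv2.morphologyEx(g,cv2.MORPH_CLOSE,np.ones((7,7),np.uint8)); n,l,st,_=/" fit.py; python3 fit.py
python3 - <<'E'
import cv2
i=cv2.imread('pics/w5.png').max(2)
for r in range(236,296,3): print(r,i[r,316:416:5])
E
```

```text
w4 [ 0.464  -0.0215  2.2469] iou 0.7417504787445068 3435 ang from bolt 2.2835013244620987 0.12089000485833178
w5 [ 0.475  -0.0167  2.1214] iou 0.7518745064735413 2463 ang from bolt 2.1861086279212247 0.11787777889547901
236 [225 220 213 215 220 154 216 126 202 137 129 223 219 143 128 255 208 212
 215 219]
239 [227 227 135 133 130 137 134 137 127 202 128 255 218 143 135 251 198 205
 210 214]
242 [136 139 141 140 136 131 132 133 133 214 136 248 196 138  84  60 116 205
 200 208]
245 [126 135 140 141 142 136 128 132 132 216 218  61 111  50  52  53  54 181
 214 197]
248 [127 123 129 137 140 140 134 127 124  98  47  49  53  53  52  56  58  59
 222 200]
251 [135 133 120 126 134 139  53  50  48  50  49  50  53  57  61  62  69  76
 219 221]
254 [138 133 135  59  50  47  50  50  49  49  58  56  57  64  70  75  79  79
 207 215]
257 [137 136  44  48  48  49  48  55  52  57  59  64  69  75  74  74  74  76
 147 208]
260 [137  83  51  48  51  51  53  56  60  67  69  70  70  72  71  72  70  71
 136 199]
263 [229 145  47  52  55  59  61  66  66  67  67  67  68  68  68  71  70  71
 121 216]
266 [125 1
[... 159 characters left out ...]
209]
272 [233 138  46  61  62  61  61  61  59  63  62  62  65  64  62  77  84 223
 214 198]
275 [233 151  53  60  61  60  61  60  62  60  62  62  58  58 208 213 222 224
 221 220]
278 [230 154  76  58  61  60  60  60  59  58  84 216 226 220 216 213 208 218
 223 223]
281 [215 226 164  55  58  58  56  71  74 216 220 218 219 220 221 217 218 211
 215 222]
284 [225 228 230  52  56  53 229 232 232 230 221 216 217 218 220 222 219 217
 201 211]
287 [107  45 126 129 128 230 228 226 228 230 230 227 216 216 218 220 222 221
 218 203]
290 [101  49 119 129 127 226 227 229 227 227 230 229 231 223 217 219 219 220
 222 221]
293 [109  51 129 118 128 225 227 227 230 230 226 229 230 229 228 219 217 220
 219 221]
```

```bash
sed -i "s/thr=75/thr=95/" fit.py
python3 - <<'E'
from fit import *
b=np.array([.543,-.113])
for f,roi in (('w4',(255,245,130,60)),('w5',(315,235,110,50))):
  s=pickle.load(open(f'pics/{f}.pkl','rb'))
  for z0 in (.03,.04,.052,.065):
    x,e,n=fitgrip(s,roi,z0=z0,x0=(.47,-.02,2.2)); d=x[:2]-b
    print(f,z0,x.round(4),'iou',round(1-e,3),n,'ang',np.arctan2(d[1],d[0]).round(3),np.hypot(*d).round(3))
E
```

```text
w4 0.03 [ 0.4708 -0.0174  2.2728] iou 0.9 3515 ang 2.218 0.12
w4 0.04 [ 0.4678 -0.0201  2.2987] iou 0.837 3515 ang 2.251 0.12
w4 0.052 [ 0.4628 -0.0227  2.3165] iou 0.76 3515 ang 2.297 0.121
w4 0.065 [ 0.4613 -0.0287  2.3701] iou 0.682 3515 ang 2.34 0.117
w5 0.03 [ 0.4812 -0.0108  2.1839] iou 0.882 2510 ang 2.115 0.119
w5 0.04 [ 0.4778 -0.0142  2.1756] iou 0.828 2510 ang 2.154 0.118
w5 0.052 [ 0.475  -0.0167  2.1214] iou 0.766 2510 ang 2.186 0.118
w5 0.065 [ 0.4728 -0.0232  2.0705] iou 0.699 2510 ang 2.234 0.114
```

```bash
cat > fit2.py <<'E'
from h import *; import pickle,sys
def mask(s,roi,thr=95):
    x,y,w,h=roi; g=np.zeros((480,640),np.uint8); g[y:y+h,x:x+w]=(s['image'][y:y+h,x:x+w].max(2)<thr)
    g=cv2.morphologyEx(g,cv2.MORPH_CLOSE,np.ones((5,5),np.uint8)); n,l,st,_=cv2.connectedComponentsWithStats(g); return (l==1+np.argmax(st[1:,4])).astype(np.float32)
def pts(b,head,click,tilt):  # grip corners; tilt: droop along head x, pivot at axis z=.052
    P=[]
    for i in(.055,.125):
        for j in(-.011,.011):
            for z in(0,.026):
                c,s_=np.cos(click),-np.sin(click)
                x,y=.03+c*i-s_*j, s_*i+c*j
                X=x*np.cos(tilt)+z*np.sin(tilt); Z=.052+z*np.cos(tilt)-x*np.sin(tilt)
                P.append([b[0]+X*np.cos(head)-y*np.sin(head),b[1]+X*np.sin(head)+y*np.cos(head),Z])
    return np.array(P)
def iou(s,g,*p):
    m=np.zeros((1920,2560),np.uint8);H=cv2.convexHull((proj(s,pts(*p))*4).astype(np.float32)).astype(np.int32)
    cv2.fillConvexPoly(m,H,1);m=cv2.resize(m.astype(np.float32),(640,480),interpolation=cv2.INTER_AREA)
    return np.minimum(m,g).sum()/np.maximum(m,g).sum()
def best(s,g,b,heads,clicks,tilts):
    return sorted(((round(float(iou(s,g,b,h,c,t)),3),round(h,3),c,round(t,3)) for h in heads for c in clicks for t in tilts),reverse=True)[:4]
if __name__=='__main__':
    b=np.array([.543,-.113])
    for f,roi in (('w4',(255,245,130,60)),('w5',(315,235,110,50))):
        s=pickle.load(open(f'pics/{f}.pkl','rb')); g=mask(s,roi)
        for c in (0,.3): print(f,best(s,g,b,np.arange(1.9,2.5,.03),[c],np.arange(-.03,.25,.03)))
E
python3 fit2.py
```

```text
w4 [(0.926, np.float64(2.2), 0, np.float64(0.24)), (0.9, np.float64(2.2), 0, np.float64(0.21)), (0.874, np.float64(2.23), 0, np.float64(0.18)), (0.859, np.float64(2.23), 0, np.float64(0.15))]
w4 [(0.895, np.float64(2.44), 0.3, np.float64(0.21)), (0.877, np.float64(2.44), 0.3, np.float64(0.18)), (0.867, np.float64(2.44), 0.3, np.float64(0.24)), (0.856, np.float64(2.47), 0.3, np.float64(0.12))]
w5 [(0.884, np.float64(2.11), 0, np.float64(0.21)), (0.873, np.float64(2.11), 0, np.float64(0.24)), (0.86, np.float64(2.11), 0, np.float64(0.18)), (0.857, np.float64(2.08), 0, np.float64(0.24))]
w5 [(0.871, np.float64(2.35), 0.3, np.float64(0.18)), (0.866, np.float64(2.32), 0.3, np.float64(0.24)), (0.85, np.float64(2.35), 0.3, np.float64(0.21)), (0.846, np.float64(2.35), 0.3, np.float64(0.15))]
```

Call:
arm_command(
  commands=[
    {"translation": [2,0,3.03],"delta_rot": [-0.08,0,0]},
    {"translation": [5,0,3.03],"delta_rot": [-0.17,0,0]},
    {"translation": [9,0,3.03],"delta_rot": [-0.17,0,0]},
    {"translation": [13,0,3.03],"delta_rot": [-0.17,0,0]},
    {"translation": [16,0,3.03],"delta_rot": [-0.17,0,0]},
    {"translation": [17.5,0,3.03],"delta_rot": [-0.17,0,0]},
    {"translation": [17.8,0,3.03],"delta_rot": [-0.17,0,0]},
    {"translation": [17.8,0,3.03],"delta_rot": [-0.17,0,0]},
  ],
)

```text
clock: 19.9
ee_pos: [0.4453, -0.0336, 0.0473]
ee_rot: [[-0.0, -0.848, -0.531], [0.0, -0.531, 0.848], [-1.0, 0.0, 0.0]]
contact_force: [0.7, -0.4, 0.4]
width: 0.0001
```

```bash
cat > sg.py <<'E'
# grip seen in scene camera: mask rows; fit head angle at droop
from fit2 import *
np.set_printoptions(precision=3,suppress=True)
st=get_state(); R=st['ee_rot']; b=np.array([.543,-.113]); d=st['ee_pos'][:2]-b
print(st['clock'],'tcp',st['ee_pos'],'rel y,z',d@R[:2,1],d@R[:2,2],'th',np.arctan2(R[1,2],R[0,2]),'ftool',R.T@st['contact_force'],'w',st['width'])
s=snapshot('scene')
c=[r for r in pinpoint(s,'handle_grip') if r['uv'][0]<400][:1]
for r in c:
    u=r['uv']; x,y=int(u[0])-22,int(u[1])-8
    g=np.zeros((480,640),np.float32); i=s['image'][y:y+22,x:x+44].max(2)<50; g[y:y+22,x:x+44]=i
    g=cv2.morphologyEx(g,cv2.MORPH_OPEN,np.ones((6,6),np.uint8)); print('uv',u,'p',round(float(r['p']),2),'pix',g.sum())
    for k in (0,.3): print(best(s,g,b,np.arange(1.1,2.4,.04),[k],np.arange(-.03,.25,.04))[:3])
E
python3 sg.py; python3 arc.py 4.2 12 0.3
```

```text
19.9 tcp [ 0.445 -0.034  0.047] rel y,z 0.04063636630422072 0.11912040698464327 th 2.130204530868528 ftool [-0.436 -0.38  -0.661] w 6.45648957801572e-05
uv [320.4, 239.7] p 0.57 pix 329.0
[(0.722, np.float64(2.18), 0, np.float64(0.21)), (0.72, np.float64(2.14), 0, np.float64(0.21)), (0.717, np.float64(2.18), 0, np.float64(0.25))]
[(0.724, np.float64(2.38), 0.3, np.float64(0.21)), (0.722, np.float64(2.34), 0.3, np.float64(0.21)), (0.719, np.float64(2.34), 0.3, np.float64(0.17))]
[0, np.float64(-0.52), np.float64(0.17)] 0.043
[0, np.float64(-1.04), np.float64(0.32)] 0.086
[0, np.float64(-1.57), np.float64(0.44)] 0.129
[0, np.float64(-2.11), np.float64(0.54)] 0.171
[0, np.float64(-2.65), np.float64(0.62)] 0.214
[0, np.float64(-3.19), np.float64(0.67)] 0.257
[0, np.float64(-3.73), np.float64(0.71)] 0.3
[0, np.float64(-3.73), np.float64(0.71)] 0.3
```

Call:
arm_command(
  commands=[
    {"translation": [0,-0.52,0.17],"delta_rot": [0.043,0,0]},
    {"translation": [0,-1.04,0.32],"delta_rot": [0.086,0,0]},
    {"translation": [0,-1.57,0.44],"delta_rot": [0.129,0,0]},
    {"translation": [0,-2.11,0.54],"delta_rot": [0.171,0,0]},
    {"translation": [0,-2.65,0.62],"delta_rot": [0.214,0,0]},
    {"translation": [0,-3.19,0.67],"delta_rot": [0.257,0,0]},
    {"translation": [0,-3.73,0.71],"delta_rot": [0.3,0,0]},
    {"translation": [0,-3.73,0.71],"delta_rot": [0.3,0,0]},
  ],
)

```text
clock: 21.0
ee_pos: [0.474, -0.0079, 0.0481]
ee_rot: [[0.002, -0.966, -0.257], [-0.0, -0.257, 0.966], [-1.0, -0.002, -0.001]]
contact_force: [-0.8, -0.7, 1.0]
width: -0.0001
```

```bash
python3 sg.py
```

```text
21.0 tcp [ 0.474 -0.008  0.048] rel y,z 0.039669336027050646 0.11935333854437158 th 1.8308057918034497 ftool [-0.994  0.941 -0.46 ] w -5.5380391300725656e-05
uv [321.5, 249.8] p 0.73 pix 316.0
[(0.681, np.float64(2.06), 0, np.float64(0.25)), (0.681, np.float64(2.02), 0, np.float64(0.25)), (0.678, np.float64(1.98), 0, np.float64(0.21))]
[(0.684, np.float64(2.22), 0.3, np.float64(0.21)), (0.674, np.float64(2.26), 0.3, np.float64(0.25)), (0.667, np.float64(2.18), 0.3, np.float64(0.21))]
```

Call:
arm_command(
  commands=[
    {"translation": [0,-0.18,0.06],"delta_rot": [0.015,0,0]},
    {"translation": [0,-0.36,0.11],"delta_rot": [0.03,0,0]},
    {"translation": [0,-0.54,0.17],"delta_rot": [0.045,0,0]},
    {"translation": [0,-0.72,0.22],"delta_rot": [0.06,0,0]},
    {"translation": [0,-0.91,0.26],"delta_rot": [0.075,0,0]},
    {"translation": [0,-1.09,0.31],"delta_rot": [0.09,0,0]},
    {"translation": [0,-1.09,0.31],"delta_rot": [0.09,0,0]},
    {"translation": [0,-1.09,0.31],"delta_rot": [0.09,0,0]},
  ],
)

```text
clock: 22.1
ee_pos: [0.483, -0.0021, 0.0473]
ee_rot: [[0.0, -0.986, -0.168], [0.0, -0.168, 0.986], [-1.0, -0.0, 0.0]]
contact_force: [-0.4, -0.7, -0.4]
width: -0.0001
```

Call:
arm_command(
  commands=[
    {"translation": [0,-0.18,0.06],"delta_rot": [0.015,0,0]},
    {"translation": [0,-0.36,0.11],"delta_rot": [0.03,0,0]},
    {"translation": [0,-0.54,0.17],"delta_rot": [0.045,0,0]},
    {"translation": [0,-0.72,0.22],"delta_rot": [0.06,0,0]},
    {"translation": [0,-0.91,0.26],"delta_rot": [0.075,0,0]},
    {"translation": [0,-1.09,0.31],"delta_rot": [0.09,0,0]},
    {"translation": [0,-1.09,0.31],"delta_rot": [0.09,0,0]},
    {"translation": [0,-1.09,0.31],"delta_rot": [0.09,0,0]},
  ],
)

```text
clock: 23.1
ee_pos: [0.4932, 0.0028, 0.0473]
ee_rot: [[0.0, -0.997, -0.079], [0.0, -0.079, 0.997], [-1.0, -0.0, 0.0]]
contact_force: [-0.2, 0.8, 0.9]
width: 0.0003
```

```bash
python3 sg.py
```

```text
23.1 tcp [0.493 0.003 0.047] rel y,z 0.04046606388427509 0.11938996551631782 th 1.6500598837613012 ftool [-0.896  0.14   0.819] w 0.0002614146625802134
uv [315.5, 253.1] p 0.65 pix 338.0
[(0.733, np.float64(1.9), 0, np.float64(0.25)), (0.727, np.float64(1.82), 0, np.float64(0.21)), (0.724, np.float64(1.86), 0, np.float64(0.25))]
[(0.722, np.float64(2.1), 0.3, np.float64(0.25)), (0.718, np.float64(2.14), 0.3, np.float64(0.25)), (0.711, np.float64(2.06), 0.3, np.float64(0.21))]
```

Call:
arm_command(
  commands=[
    {"translation": [0,-0.18,0.06],"delta_rot": [0.015,0,0]},
    {"translation": [0,-0.36,0.11],"delta_rot": [0.03,0,0]},
    {"translation": [0,-0.54,0.17],"delta_rot": [0.045,0,0]},
    {"translation": [0,-0.72,0.22],"delta_rot": [0.06,0,0]},
    {"translation": [0,-0.91,0.26],"delta_rot": [0.075,0,0]},
    {"translation": [0,-1.09,0.31],"delta_rot": [0.09,0,0]},
    {"translation": [0,-1.09,0.31],"delta_rot": [0.09,0,0]},
    {"translation": [0,-1.09,0.31],"delta_rot": [0.09,0,0]},
  ],
)

```text
clock: 24.2
ee_pos: [0.5039, 0.0067, 0.0473]
ee_rot: [[0.0, -1.0, 0.011], [-0.0, 0.011, 1.0], [-1.0, -0.0, -0.0]]
contact_force: [0.2, 0.7, 0.8]
width: -0.0001
```

```bash
python3 sg.py
```

```text
24.2 tcp [0.504 0.007 0.047] rel y,z 0.04042593156987098 0.11928509709665697 th 1.5600162041668995 ftool [-0.754 -0.161  0.684] w -0.000113675285600588
uv [316.3, 254.6] p 0.55 pix 359.0
[(0.761, np.float64(1.78), 0, np.float64(0.25)), (0.758, np.float64(1.82), 0, np.float64(0.25)), (0.747, np.float64(1.74), 0, np.float64(0.21))]
[(0.759, np.float64(2.02), 0.3, np.float64(0.25)), (0.737, np.float64(1.98), 0.3, np.float64(0.21)), (0.736, np.float64(1.98), 0.3, np.float64(0.25))]
```

Call:
arm_command(
  commands=[
    {"translation": [0,-0.18,0.06],"delta_rot": [0.015,0,0]},
    {"translation": [0,-0.36,0.11],"delta_rot": [0.03,0,0]},
    {"translation": [0,-0.54,0.17],"delta_rot": [0.045,0,0]},
    {"translation": [0,-0.72,0.22],"delta_rot": [0.06,0,0]},
    {"translation": [0,-0.91,0.26],"delta_rot": [0.075,0,0]},
    {"translation": [0,-1.09,0.31],"delta_rot": [0.09,0,0]},
    {"translation": [0,-1.09,0.31],"delta_rot": [0.09,0,0]},
    {"translation": [0,-1.09,0.31],"delta_rot": [0.09,0,0]},
  ],
)

```text
clock: 25.3
ee_pos: [0.5148, 0.0097, 0.0473]
ee_rot: [[0.0, -0.995, 0.101], [0.0, 0.101, 0.995], [-1.0, -0.0, 0.0]]
contact_force: [-0.6, -0.1, -0.5]
width: -0.0
```

```bash
python3 sg.py
```

```text
25.3 tcp [0.515 0.01  0.047] rel y,z 0.0404063281430114 0.11925631593195424 th 1.4700335871737502 ftool [ 0.512  0.61  -0.142] w -4.1437470204116796e-05
uv [317.4, 260.6] p 0.85 pix 300.0
[(0.62, np.float64(1.74), 0, np.float64(0.25)), (0.618, np.float64(1.7), 0, np.float64(0.25)), (0.617, np.float64(1.66), 0, np.float64(0.21))]
[(0.62, np.float64(1.94), 0.3, np.float64(0.25)), (0.612, np.float64(1.9), 0.3, np.float64(0.25)), (0.61, np.float64(1.9), 0.3, np.float64(0.21))]
```

```bash
cat > sm.py <<'E'
from h import *
s=snapshot('scene'); cv2.imwrite(f'pics/s_{get_state()["clock"]:.2f}.png',s['image'])
g=s['image'][228:278,285:355].max(2)<50
for k,r in enumerate(g): print(228+k,''.join('#' if v else '.' for v in r))
E
python3 sm.py
```

```text
228 ...................####...####################.......######...........
229 ...................#####..####################.......#######..........
230 ....................#########################.......#######...........
231 .....................########################......#######............
232 .....................########################.....#######.............
233 ......................#######################....#######..............
234 .......................#######################..#######...............
235 .......................###############################................
236 ............................#########################.................
237 .............................#######################..................
238 ..............................#####################...................
239 ..............................###################.....................
240 ...............................#################......................
241 ...............................#...############.......................
242 ...............................#...#..######..
[... 1949 characters left out ...]
.........................
269 ......................................................................
270 ......................................................................
271 ......................................................................
272 ......................................................................
273 ......................................................................
274 ......................................................................
275 ......................................................................
276 ......................................................................
277 ......................................................................
```

```bash
cat > sf.py <<'E'
from fit2 import *
import sys
s=snapshot('scene'); im=s['image']; y0=int(sys.argv[1])
b=np.array([.543,-.113]); g=np.zeros((480,640),np.float32); g[y0:275,298:345]=im[y0:275,298:345].max(2)<50
g=cv2.morphologyEx(g,cv2.MORPH_OPEN,np.ones((7,7),np.uint8)); print(g.sum())
for k in (0,.15,.3): print(k,best(s,g,b,np.arange(1.2,2.4,.03),[k],np.arange(-.03,.28,.03))[:3])
E
python3 sf.py 244
```

```text
353.0
0 [(0.717, np.float64(1.68), 0, np.float64(0.21)), (0.717, np.float64(1.65), 0, np.float64(0.18)), (0.715, np.float64(1.71), 0, np.float64(0.24))]
0.15 [(0.723, np.float64(1.8), 0.15, np.float64(0.21)), (0.72, np.float64(1.86), 0.15, np.float64(0.27)), (0.72, np.float64(1.8), 0.15, np.float64(0.24))]
0.3 [(0.727, np.float64(1.95), 0.3, np.float64(0.27)), (0.727, np.float64(1.95), 0.3, np.float64(0.24)), (0.727, np.float64(1.92), 0.3, np.float64(0.24))]
```

Call:
arm_command(
  commands=[
    {"translation": [0,-0.18,0.06],"delta_rot": [0.015,0,0]},
    {"translation": [0,-0.36,0.11],"delta_rot": [0.03,0,0]},
    {"translation": [0,-0.54,0.17],"delta_rot": [0.045,0,0]},
    {"translation": [0,-0.72,0.22],"delta_rot": [0.06,0,0]},
    {"translation": [0,-0.91,0.26],"delta_rot": [0.075,0,0]},
    {"translation": [0,-1.09,0.31],"delta_rot": [0.09,0,0]},
    {"translation": [0,-1.09,0.31],"delta_rot": [0.09,0,0]},
    {"translation": [0,-1.09,0.31],"delta_rot": [0.09,0,0]},
  ],
)

```text
clock: 26.5
ee_pos: [0.5259, 0.0117, 0.0473]
ee_rot: [[0.0, -0.982, 0.19], [-0.0, 0.19, 0.982], [-1.0, -0.0, -0.0]]
contact_force: [-0.1, -0.6, -0.3]
width: -0.0003
```

```bash
python3 sf.py 246;python3 - <<'E'
from h import *
st=get_state();print(st['clock'],(st['ee_rot'].T@st['contact_force']).round(2))
E
```

```text
358.0
0 [(0.714, np.float64(1.59), 0, np.float64(0.21)), (0.712, np.float64(1.56), 0, np.float64(0.21)), (0.71, np.float64(1.53), 0, np.float64(0.18))]
0.15 [(0.721, np.float64(1.68), 0.15, np.float64(0.21)), (0.72, np.float64(1.68), 0.15, np.float64(0.18)), (0.714, np.float64(1.71), 0.15, np.float64(0.21))]
0.3 [(0.72, np.float64(1.8), 0.3, np.float64(0.21)), (0.719, np.float64(1.83), 0.3, np.float64(0.24)), (0.719, np.float64(1.77), 0.3, np.float64(0.18))]
26.55 [0.49 0.64 0.35]
```

Call:
arm_command(
  commands=[
    {"translation": [0,-0.18,0.06],"delta_rot": [0.015,0,0]},
    {"translation": [0,-0.36,0.11],"delta_rot": [0.03,0,0]},
    {"translation": [0,-0.54,0.17],"delta_rot": [0.045,0,0]},
    {"translation": [0,-0.72,0.22],"delta_rot": [0.06,0,0]},
    {"translation": [0,-0.91,0.26],"delta_rot": [0.075,0,0]},
    {"translation": [0,-1.09,0.31],"delta_rot": [0.09,0,0]},
    {"translation": [0,-1.09,0.31],"delta_rot": [0.09,0,0]},
    {"translation": [0,-1.09,0.31],"delta_rot": [0.09,0,0]},
  ],
)

```text
clock: 27.55
ee_pos: [0.5367, 0.0127, 0.0471]
ee_rot: [[-0.001, -0.961, 0.277], [0.0, 0.277, 0.961], [-1.0, 0.001, -0.0]]
contact_force: [-4.2, 0.4, 2.1]
width: -0.0003
```

```bash
python3 sf.py 248;python3 - <<'E'
from h import *
st=get_state();print(st['clock'],(st['ee_rot'].T@st['contact_force']).round(2))
E
```

```text
361.0
0 [(0.721, np.float64(1.5), 0, np.float64(0.21)), (0.717, np.float64(1.47), 0, np.float64(0.18)), (0.711, np.float64(1.44), 0, np.float64(0.18))]
0.15 [(0.717, np.float64(1.59), 0.15, np.float64(0.21)), (0.717, np.float64(1.59), 0.15, np.float64(0.18)), (0.714, np.float64(1.62), 0.15, np.float64(0.21))]
0.3 [(0.721, np.float64(1.68), 0.3, np.float64(0.18)), (0.717, np.float64(1.71), 0.3, np.float64(0.21)), (0.716, np.float64(1.74), 0.3, np.float64(0.24))]
27.6 [-1.26  4.    0.94]
```

Call:
arm_command(
  commands=[
    {"translation": [0,-0.12,0.04],"delta_rot": [0.01,0,0]},
    {"translation": [0,-0.24,0.08],"delta_rot": [0.02,0,0]},
    {"translation": [0,-0.36,0.11],"delta_rot": [0.03,0,0]},
    {"translation": [0,-0.48,0.15],"delta_rot": [0.04,0,0]},
    {"translation": [0,-0.6,0.19],"delta_rot": [0.05,0,0]},
    {"translation": [0,-0.72,0.22],"delta_rot": [0.06,0,0]},
    {"translation": [0,-0.72,0.22],"delta_rot": [0.06,0,0]},
    {"translation": [0,-0.72,0.22],"delta_rot": [0.06,0,0]},
  ],
)

```text
clock: 28.6
ee_pos: [0.5455, 0.0125, 0.0475]
ee_rot: [[0.002, -0.942, 0.334], [-0.001, 0.334, 0.942], [-1.0, -0.002, 0.0]]
contact_force: [-0.4, 0.2, -0.2]
width: 0.0001
```

```bash
python3 sf.py 249;python3 - <<'E'
from h import *
st=get_state();print(st['clock'],(st['ee_rot'].T@st['contact_force']).round(2))
E
```

```text
348.0
0 [(0.69, np.float64(1.41), 0, np.float64(0.18)), (0.689, np.float64(1.38), 0, np.float64(0.15)), (0.688, np.float64(1.35), 0, np.float64(0.15))]
0.15 [(0.698, np.float64(1.44), 0.15, np.float64(0.12)), (0.691, np.float64(1.47), 0.15, np.float64(0.12)), (0.69, np.float64(1.53), 0.15, np.float64(0.21))]
0.3 [(0.696, np.float64(1.68), 0.3, np.float64(0.24)), (0.696, np.float64(1.56), 0.3, np.float64(0.12)), (0.694, np.float64(1.65), 0.3, np.float64(0.21))]
28.65 [-0.3  -0.11 -0.1 ]
```

Call:
arm_command(
  commands=[
    {"translation": [0,1,0],"delta_rot": [0,0,0]},
    {"translation": [-2,2,0],"delta_rot": [0,0,0]},
    {"translation": [-6,3,-1],"delta_rot": [0,0,0]},
    {"translation": [-10,4,-2],"delta_rot": [0,0,0]},
    {"translation": [-14,4.5,-3.5],"delta_rot": [0,0,0]},
    {"translation": [-15,4.5,-5],"delta_rot": [0,0,0]},
    {"translation": [-15,4.5,-6],"delta_rot": [0,0,0]},
    {"translation": [-15,4.5,-6],"delta_rot": [0,0,0]},
  ],
  jaw=1,
)

```text
clock: 29.65
ee_pos: [0.4811, -0.0292, 0.1957]
ee_rot: [[-0.003, -0.942, 0.335], [0.0, 0.335, 0.942], [-1.0, 0.003, -0.001]]
contact_force: [-0.4, -0.2, 0.6]
width: 0.0855
```

```bash
python3 w.py w6 wrench_post=.094 handle_grip=.055 collar_mark=.05; python3 -c "
import cv2
i=cv2.imread('pics/w6.png')[80:400,120:540]
cv2.imwrite('pics/c11.png',cv2.resize(i,None,fx=1.87,fy=1.87,interpolation=cv2.INTER_CUBIC))"
```

```text
29.7 [ 0.4812 -0.0289  0.1956] [-0.0601  0.2321 -0.1222  1.2197  0.0003  0.2815] [-0.4362  0.104  -0.41  ] 0.08528973593263638
[[-0.0031 -0.9422  0.335 ]
 [ 0.0005  0.335   0.9422]
 [-1.      0.0031 -0.0006]]
eye [ 0.4164 -0.0063  0.332 ] [[ 0.3357  0.9073  0.2533]
 [ 0.942  -0.3231 -0.091 ]
 [-0.0007  0.2691 -0.9631]] 385.67520000510547
handle_grip 0.73 [392.2 286.2] [0.544  0.0069 0.055 ]
collar_mark 0.69 [246.2 358.3] [ 0.5679 -0.1267  0.05  ]
```

View pics/c11.png

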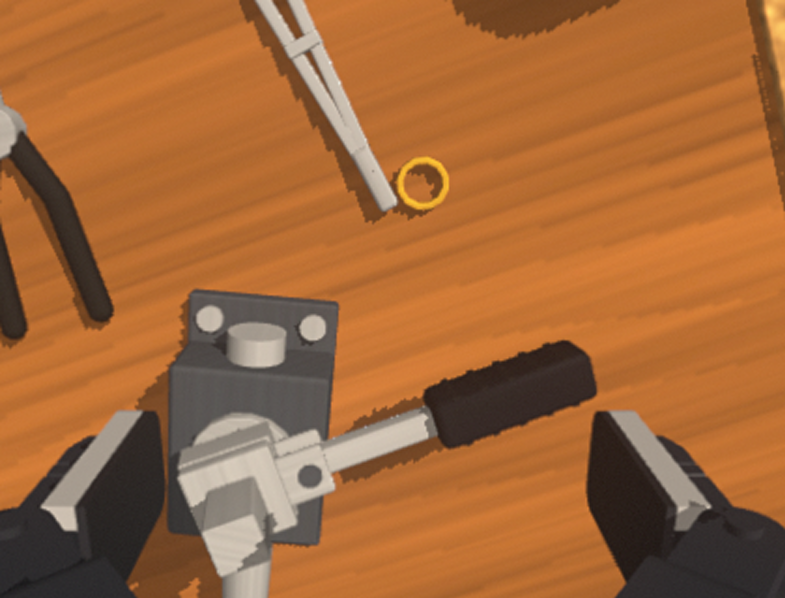

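Run:
```python
from fit2 import *
s=pickle.load(open('pics/w6.pkl','rb')); b=np.array([.543,-.113])
def on(p,t,yaw,z):
    e,d=ray(s,(120+p[0]/1.87,80+p[1]/1.87)); n=np.array([np.sin(t)*np.cos(yaw),np.sin(t)*np.sin(yaw),np.cos(t)])
    return e+d*((np.array([*b,z])-e)@n)/(d@n)
L={'headback':((182,468),(275,436)),'headleft':((182,468),(222,572)),'hinge block top':((277,462),(318,446)),'rod top':((328,450),(425,412)),'rod bot':((335,472),(437,437)),'grip bot':((447,447),(596,392))}
for t in (0,.14,.2):
    for n,(p,q) in L.items():
        d=(on(q,t,1.45,.076)-on(p,t,1.45,.076)); print(t,n,np.arctan2(d[1],d[0]).round(3),np.linalg.norm(d).round(4))
g=mask(s,(340,255,105,75),95); print(g.sum())
for k in (0,.15,.3): print(k,best(s,g,b,np.arange(1.1,2.0,.03),[k],np.arange(-.03,.28,.03))[:3])
```

```text
0 headback 1.59 0.0403
0 headleft -0.083 0.0503
0 hinge block top 1.635 0.0179
0 rod top 1.636 0.0412
0 rod bot 1.594 0.0429
0 grip bot 1.616 0.0614
0.14 headback 1.531 0.0387
0.14 headleft -0.085 0.0501
0.14 hinge block top 1.574 0.0176
0.14 rod top 1.572 0.0419
0.14 rod bot 1.523 0.0439
0.14 grip bot 1.542 0.0665
0.2 headback 1.506 0.0383
0.2 headleft -0.086 0.05
0.2 hinge block top 1.546 0.0176
0.2 rod top 1.544 0.0426
0.2 rod bot 1.492 0.0447
0.2 grip bot 1.51 0.0695
3082.0
0 [(0.891, np.float64(1.46), 0, np.float64(0.24)), (0.884, np.float64(1.46), 0, np.float64(0.27)), (0.881, np.float64(1.49), 0, np.float64(0.21))]
0.15 [(0.894, np.float64(1.58), 0.15, np.float64(0.24)), (0.872, np.float64(1.61), 0.15, np.float64(0.18)), (0.863, np.float64(1.58), 0.15, np.float64(0.21))]
0.3 [(0.852, np.float64(1.73), 0.3, np.float64(0.18)), (0.852, np.float64(1.7), 0.3, np.float64(0.24)), (0.849, np.float64(1.7), 0.3, np.float64(0.21))]
```

Call:
arm_command(
  commands=[
    {"translation": [0,0,0],"delta_rot": [0,0,0]},
    {"translation": [0,0,2],"delta_rot": [0,0,0]},
    {"translation": [1,0,4],"delta_rot": [0,0,0]},
    {"translation": [4,-1,6],"delta_rot": [0,0,0]},
    {"translation": [8,-2,6],"delta_rot": [0,0,0]},
    {"translation": [12,-2,6],"delta_rot": [0,0,0]},
    {"translation": [15,-2,6],"delta_rot": [0,0,0]},
    {"translation": [15,-2,6],"delta_rot": [0,0,0]},
  ],
  jaw=-1,
)

```text
clock: 30.85
ee_pos: [0.5187, 0.0213, 0.0447]
ee_rot: [[-0.006, -0.943, 0.334], [-0.0, 0.334, 0.943], [-1.0, 0.006, -0.002]]
contact_force: [-1.8, -0.4, 0.6]
width: 0.0001
```

Call:
arm_command(
  commands=[
    {"translation": [0,-0.4,0],"delta_rot": [0,0,0]},
    {"translation": [0,-0.8,0],"delta_rot": [0,0,0]},
    {"translation": [0,-1.1,0],"delta_rot": [0,0,0]},
    {"translation": [0,-1.4,0],"delta_rot": [0,0,0]},
    {"translation": [0,-1.7,0],"delta_rot": [0,0,0]},
    {"translation": [0,-2.0,0],"delta_rot": [0,0,0]},
    {"translation": [0,-2.0,0],"delta_rot": [0,0,0]},
    {"translation": [0,-2.0,0],"delta_rot": [0,0,0]},
  ],
)

```text
clock: 31.85
ee_pos: [0.5387, 0.0151, 0.0468]
ee_rot: [[-0.003, -0.943, 0.334], [0.001, 0.334, 0.943], [-1.0, 0.003, 0.0]]
contact_force: [-4.7, 3.3, 1.1]
width: 0.0001
```

Call:
arm_command(
  commands=[
    {"translation": [0,-0.1,0.03],"delta_rot": [0.008,0,0]},
    {"translation": [0,-0.2,0.06],"delta_rot": [0.016,0,0]},
    {"translation": [0,-0.3,0.09],"delta_rot": [0.025,0,0]},
    {"translation": [0,-0.4,0.12],"delta_rot": [0.033,0,0]},
    {"translation": [0,-0.5,0.15],"delta_rot": [0.041,0,0]},
    {"translation": [0,-0.6,0.18],"delta_rot": [0.05,0,0]},
    {"translation": [0,-0.6,0.18],"delta_rot": [0.05,0,0]},
    {"translation": [0,-0.6,0.18],"delta_rot": [0.05,0,0]},
  ],
)

```text
clock: 32.85
ee_pos: [0.5467, 0.0138, 0.0474]
ee_rot: [[0.001, -0.924, 0.381], [-0.001, 0.381, 0.924], [-1.0, -0.001, -0.0]]
contact_force: [-0.4, -0.1, -0.2]
width: -0.0003
```

```bash
python3 sf.py 250
```

```text
291.0
0 [(0.587, np.float64(1.2), 0, np.float64(0.09)), (0.585, np.float64(1.23), 0, np.float64(0.12)), (0.584, np.float64(1.26), 0, np.float64(0.12))]
0.15 [(0.591, np.float64(1.32), 0.15, np.float64(0.09)), (0.59, np.float64(1.35), 0.15, np.float64(0.12)), (0.588, np.float64(1.35), 0.15, np.float64(0.15))]
0.3 [(0.599, np.float64(1.47), 0.3, np.float64(0.12)), (0.593, np.float64(1.47), 0.3, np.float64(0.15)), (0.592, np.float64(1.5), 0.3, np.float64(0.18))]
```

Call:
arm_command(
  commands=[
    {"translation": [0,1,0],"delta_rot": [0,0,0]},
    {"translation": [-2,2,0],"delta_rot": [-0.05,0,0]},
    {"translation": [-6,3,-1],"delta_rot": [-0.05,0,0]},
    {"translation": [-10,4,-2],"delta_rot": [-0.05,0,0]},
    {"translation": [-14,4.5,-3.5],"delta_rot": [-0.05,0,0]},
    {"translation": [-15,4.5,-5],"delta_rot": [-0.05,0,0]},
    {"translation": [-15,4.5,-6],"delta_rot": [-0.05,0,0]},
    {"translation": [-15,4.5,-6],"delta_rot": [-0.05,0,0]},
  ],
  jaw=1,
)

```text
clock: 33.9
ee_pos: [0.4805, -0.0247, 0.1957]
ee_rot: [[-0.003, -0.942, 0.335], [0.0, 0.335, 0.942], [-1.0, 0.003, -0.001]]
contact_force: [0.2, -0.1, -0.4]
width: 0.0854
```

```bash
python3 w.py w7 wrench_post=.094 handle_grip=.055 collar_mark=.05
python3 - <<'E'
from fit2 import *
b=np.array([.543,-.113])
s=pickle.load(open('pics/w7.pkl','rb'))
h=cv2.resize(s['image'].max(2)[230:380,200:460],None,fx=.33,fy=.2,interpolation=cv2.INTER_AREA)
for r in h: print(''.join('#' if v<75 else '+' if v<110 else '.' if s_ else ' ' for v,s_ in zip(r,r>0)))
g=mask(s,(335,255,110,90),95); print(g.sum())
ys,xs=np.nonzero(g); print(xs.min(),xs.max(),ys.min(),ys.max(),cv2.minAreaRect(np.c_[xs,ys].astype(np.float32)))
for k in (0,.15,.3): print(k,best(s,g,b,np.arange(1.1,2.0,.03),[k],np.arange(-.03,.28,.03))[:3])
s=pickle.load(open('pics/w6.pkl','rb'));g=mask(s,(340,255,105,75),95);ys,xs=np.nonzero(g); print('w6',cv2.minAreaRect(np.c_[xs,ys].astype(np.float32)))
E
```

```text
33.95 [ 0.4808 -0.0243  0.1956] [-0.0507  0.2307 -0.1239  1.2193  0.0003  0.2909] [0.3178 0.0849 0.226 ] 0.08527689328489399
[[-0.0031 -0.9422  0.335 ]
 [ 0.0005  0.335   0.9422]
 [-1.      0.003  -0.0006]]
eye [ 0.4159 -0.0017  0.332 ] [[ 0.3356  0.9073  0.2532]
 [ 0.942  -0.3231 -0.0909]
 [-0.0007  0.269  -0.9631]] 385.67520000510547
wrench_post 0.93 [240.7 359.8] [ 0.5435 -0.1075  0.094 ]
handle_grip 0.61 [386.2 319.7] [ 0.5694 -0.0012  0.055 ]
......................................................................................
......................................................................................
......++++++++++++++++................................................................
.....++....+++++++++++++++++++++......................................................
.....++.....+++++++++++++....++.......................................................
.....++....+..........+++.....+.......................................................
.....++++++#...........++....++.......................................................
....++++++##+..........++++++++........
[... 1881 characters left out ...]
++..........................................................................####
3360.0
346 444 300 344 ((395.0, 322.0), (44.0, 98.0), 90.0)
0 [(0.791, np.float64(1.31), 0, np.float64(0.06)), (0.787, np.float64(1.34), 0, np.float64(0.0)), (0.786, np.float64(1.28), 0, np.float64(0.12))]
0.15 [(0.795, np.float64(1.4), 0.15, np.float64(0.09)), (0.792, np.float64(1.43), 0.15, np.float64(0.03)), (0.79, np.float64(1.43), 0.15, np.float64(0.06))]
0.3 [(0.79, np.float64(1.52), 0.3, np.float64(0.09)), (0.788, np.float64(1.49), 0.3, np.float64(0.15)), (0.785, np.float64(1.55), 0.3, np.float64(0.06))]
w6 ((392.6719970703125, 289.5814514160156), (37.06427001953125, 90.87808227539062), 70.34617614746094)
```

Run:
```python
import cv2,numpy as np
for f in ('w6','w7'):
    i=cv2.imread(f'pics/{f}.png',0)[290:400,205:350]; i=cv2.resize(i,None,fx=3,fy=3,interpolation=cv2.INTER_CUBIC)
    l=cv2.createLineSegmentDetector().detect(i)[0][:,0]/3
    o=[]
    for a in l:
        L=np.hypot(a[2]-a[0],a[3]-a[1]); 
        if L>14: o.append((round(float(np.degrees(np.arctan2(a[3]-a[1],a[2]-a[0])))%180,1),round(float(L)),[round(float((a[0]+a[2])/2+205)),round(float((a[1]+a[3])/2+290))]))
    print(f); [print('  ',x) for x in sorted(o)]
```

```text
w6
   (2.9, 15, [252, 302])
   (66.8, 55, [226, 361])
   (68.6, 21, [260, 344])
   (85.6, 26, [207, 328])
   (87.4, 15, [210, 332])
   (89.9, 24, [210, 304])
   (94.4, 23, [294, 302])
   (94.4, 24, [296, 302])
   (94.9, 25, [292, 358])
   (95.7, 19, [263, 390])
   (131.0, 15, [226, 313])
   (155.6, 15, [238, 304])
   (158.4, 23, [278, 313])
   (159.6, 19, [256, 383])
   (159.7, 24, [287, 346])
   (160.4, 58, [319, 311])
   (160.5, 27, [242, 359])
   (160.5, 55, [323, 323])
   (160.6, 19, [237, 314])
   (160.9, 48, [239, 326])
   (161.0, 47, [239, 323])
   (161.2, 24, [243, 338])
   (161.2, 49, [239, 321])
   (161.7, 24, [278, 322])
w7
   (4.2, 24, [248, 304])
   (67.0, 38, [224, 373])
   (67.2, 14, [213, 345])
   (69.3, 19, [254, 345])
   (86.7, 21, [206, 314])
   (94.3, 21, [288, 361])
   (94.4, 29, [292, 305])
   (94.8, 24, [290, 302])
   (95.5, 18, [259, 391])
   (132.7, 15, [222, 314])
   (157.7, 14, [239, 387])
   (158.5, 22, [273, 315])
   (161.0, 24, [282, 348])
   (161.1, 27, [236, 361])
   (161.4, 25, [237, 340])
   (161.5, 48, [234, 328])
   (161.6, 47, [233, 325])
   (161.6, 49, [234, 322])
   (161.9, 24, [273, 324])
   (162.6, 26, [245, 311])
   (176.6, 54, [320, 336])
   (176.7, 60, [318, 323])
```

Call:
arm_command(
  commands=[
    {"translation": [0,-3,-2],"delta_rot": [-0.1,0,0]},
    {"translation": [0,-6.5,-4.5],"delta_rot": [-0.2,0,0]},
    {"translation": [0,-8.83,-6.28],"delta_rot": [-0.31,0,0]},
    {"translation": [2,-8.83,-6.28],"delta_rot": [-0.31,0,0]},
    {"translation": [5,-8.83,-6.28],"delta_rot": [-0.31,0,0]},
    {"translation": [8,-8.83,-6.28],"delta_rot": [-0.31,0,0]},
    {"translation": [10.4,-8.83,-6.28],"delta_rot": [-0.31,0,0]},
    {"translation": [10.4,-8.83,-6.28],"delta_rot": [-0.31,0,0]},
  ],
)

```text
clock: 35.1
ee_pos: [0.542, -0.1121, 0.0905]
ee_rot: [[-0.006, -1.0, 0.03], [0.001, 0.03, 1.0], [-1.0, 0.006, 0.001]]
contact_force: [-0.3, -0.1, -0.8]
width: 0.0854
```

Call:
arm_command(
  commands=[
    {"translation": [0,0,0],"delta_rot": [0,0,0]},
    {"translation": [0,0,0],"delta_rot": [0,0,0]},
    {"translation": [0,0,0],"delta_rot": [0,0,0]},
    {"translation": [0,0,0],"delta_rot": [0,0,0]},
    {"translation": [0,0,0],"delta_rot": [0,0,0]},
    {"translation": [0,0,0],"delta_rot": [0,0,0]},
    {"translation": [0,0,0],"delta_rot": [0,0,0]},
    {"translation": [0,0,0],"delta_rot": [0,0,0]},
  ],
  jaw=-1,
)

```text
clock: 36.1
ee_pos: [0.5446, -0.1127, 0.0943]
ee_rot: [[0.002, -1.0, 0.031], [0.0, 0.031, 1.0], [-1.0, -0.002, 0.0]]
contact_force: [-1.0, 1.4, 5.5]
width: 0.0191
```

Call:
arm_command(
  commands=[
    {"translation": [-0.4,0,0],"delta_rot": [0,0,0]},
    {"translation": [-0.8,0,0],"delta_rot": [0,0,0]},
    {"translation": [-1.2,0,0],"delta_rot": [0,0,0]},
    {"translation": [-1.8,0,0],"delta_rot": [0,0,0]},
    {"translation": [-2.6,0,0],"delta_rot": [0,0,0]},
    {"translation": [-4,0,0],"delta_rot": [0,0,0]},
    {"translation": [-6,0,0],"delta_rot": [0,0,0]},
    {"translation": [-8,0,0],"delta_rot": [0,0,0]},
  ],
)

```text
clock: 37.1
ee_pos: [0.5441, -0.1129, 0.1748]
ee_rot: [[0.001, -1.0, 0.031], [-0.0, 0.031, 1.0], [-1.0, -0.001, -0.0]]
contact_force: [0.2, -0.1, -3.7]
width: 0.0189
```

```bash
python3 w.py w8 wrench_post=.177 handle_grip=.148 bolt_top=.068 collar_mark=.05
python3 - <<'E'
from h import *
st=get_state();print((st['ee_rot'].T@st['torque']).round(3))
for f in ('w3','w8'):
    i=cv2.imread(f'pics/{f}.png',0)[220:400,230:600]; i=cv2.resize(i,None,fx=2,fy=2,interpolation=cv2.INTER_CUBIC)
    l=cv2.createLineSegmentDetector().detect(i)[0][:,0]/2
    o=[]
    for a in l:
        L=np.hypot(a[2]-a[0],a[3]-a[1]); 
        if L>40: o.append((round(float(np.degrees(np.arctan2(a[3]-a[1],a[2]-a[0])))%180,1),round(float(L)),[round(float((a[0]+a[2])/2+230)),round(float((a[1]+a[3])/2+220))]))
    print(f); [print('  ',x) for x in sorted(o)]
E
```

```text
37.15 [ 0.5457 -0.1132  0.178 ] [-0.2046  0.3813  0.0394  1.223  -0.     -0.1738] [ 1.4058 -0.0756 -1.293 ] 0.018688222770011805
[[ 0.0058 -0.9995  0.0308]
 [-0.0012  0.0308  0.9995]
 [-1.     -0.0058 -0.001 ]]
eye [ 0.475  -0.1109  0.3108] [[ 0.031   0.9617  0.2723]
 [ 0.9995 -0.0298 -0.0085]
 [-0.      0.2724 -0.9622]] 385.67520000510547
wrench_post 0.69 [320.3 313. ] [ 0.5425 -0.1131  0.177 ]
handle_grip 0.76 [556.  336.2] [0.5739 0.0005 0.148 ]
bolt_top 0.6 [319.6 239.8] [ 0.5446 -0.1137  0.068 ]
[0.016 0.044 0.055]
w3
   (0.1, 75, [318, 257])
   (0.1, 81, [321, 245])
   (0.2, 69, [319, 255])
   (0.3, 42, [389, 281])
   (0.4, 82, [324, 264])
   (30.0, 49, [540, 385])
   (30.2, 60, [493, 358])
   (79.5, 41, [353, 307])
   (91.5, 47, [349, 347])
   (179.6, 86, [454, 309])
   (179.7, 46, [321, 285])
   (179.9, 91, [458, 286])
   (180.0, 89, [455, 279])
w8
   (0.1, 76, [323, 249])
   (0.1, 84, [320, 247])
   (16.1, 78, [445, 315])
   (16.4, 91, [453, 295])
   (16.6, 80, [448, 289])
   (29.9, 120, [513, 370])
   (89.7, 48, [294, 333])
   (90.2, 47, [278, 274])
   (179.1, 41, [387, 270])
   (179.8, 48, [320, 308])
   (179.9, 43, [320, 276])
```

Call:
arm_command(
  commands=[
    {"translation": [0,1,2.5],"delta_rot": [0.12,0,0]},
    {"translation": [0,2.5,7],"delta_rot": [0.3,0,0]},
    {"translation": [0,4,12],"delta_rot": [0.47,0,0]},
    {"translation": [0,6,17.5],"delta_rot": [0.65,0,0]},
    {"translation": [0,8,23],"delta_rot": [0.83,0,0]},
    {"translation": [0,10,28],"delta_rot": [1.01,0,0]},
    {"translation": [0,11.2,32],"delta_rot": [1.19,0,0]},
    {"translation": [0,11.8,34.2],"delta_rot": [1.34,0,0]},
  ],
)

```text
clock: 38.35
ee_pos: [0.4348, 0.2344, 0.1722]
ee_rot: [[-0.002, -0.202, 0.979], [-0.001, 0.979, 0.202], [-1.0, -0.0, -0.002]]
contact_force: [0.4, -0.4, -4.4]
width: 0.0188
```

Call:
arm_command(
  commands=[
    {"translation": [0,0,0],"delta_rot": [0,0,0]},
    {"translation": [2,0,0],"delta_rot": [0,0,0]},
    {"translation": [5,0,0],"delta_rot": [0,0,0]},
    {"translation": [8,0,0],"delta_rot": [0,0,0]},
    {"translation": [10,0,0],"delta_rot": [0,0,0]},
    {"translation": [11,0,0],"delta_rot": [0,0,0]},
    {"translation": [11.2,0,0],"delta_rot": [0,0,0]},
    {"translation": [11.2,0,0],"delta_rot": [0,0,0]},
  ],
)

```text
clock: 39.35
ee_pos: [0.4372, 0.2326, 0.0618]
ee_rot: [[0.001, -0.205, 0.979], [0.0, 0.979, 0.205], [-1.0, 0.0, 0.001]]
contact_force: [0.2, -0.2, -3.4]
width: 0.0188
```

```bash
python3 w.py w9 wrench_post=.06 handle_grip=.035
```

```text
39.4 [0.4373 0.2328 0.0621] [ 0.4892  0.384  -0.2935  0.8917 -0.      1.8536] [ 0.1378 -0.5166 -4.3082] 0.018587184597189357
[[ 0.0014 -0.205   0.9788]
 [ 0.0007  0.9788  0.205 ]
 [-1.      0.0004  0.0016]]
eye [0.4228 0.2999 0.1979] [[ 0.9788  0.1968  0.0564]
 [ 0.2047 -0.9421 -0.2658]
 [ 0.0008  0.2717 -0.9624]] 385.67520000510547
wrench_post 0.95 [318.9 313.7] [0.4366 0.2315 0.06  ]
handle_grip 0.59 [556.6 339.3] [0.5555 0.2284 0.035 ]
```

Call:
arm_command(
  commands=[
    {"translation": [0.3,0,0],"delta_rot": [0,0,0]},
    {"translation": [0.6,0,0],"delta_rot": [0,0,0]},
    {"translation": [0.9,0,0],"delta_rot": [0,0,0]},
    {"translation": [1.1,0,0],"delta_rot": [0,0,0]},
    {"translation": [1.25,0,0],"delta_rot": [0,0,0]},
    {"translation": [1.35,0,0],"delta_rot": [0,0,0]},
    {"translation": [1.4,0,0],"delta_rot": [0,0,0]},
    {"translation": [1.4,0,0],"delta_rot": [0,0,0]},
  ],
)

```text
clock: 40.5
ee_pos: [0.4365, 0.2327, 0.0484]
ee_rot: [[0.0, -0.205, 0.979], [0.0, 0.979, 0.205], [-1.0, 0.0, 0.0]]
contact_force: [-3.2, -0.4, 5.4]
width: 0.0185
```

Call:
arm_command(
  commands=[
    {"translation": [0,0,0],"delta_rot": [0,0,0]},
    {"translation": [0,0,0],"delta_rot": [0,0,0]},
    {"translation": [0,0,0],"delta_rot": [0,0,0]},
    {"translation": [0,0,0],"delta_rot": [0,0,0]},
    {"translation": [0,0,0],"delta_rot": [0,0,0]},
    {"translation": [0,0,0],"delta_rot": [0,0,0]},
    {"translation": [0,0,0],"delta_rot": [0,0,0]},
    {"translation": [0,0,0],"delta_rot": [0,0,0]},
  ],
  jaw=1,
)

```text
clock: 41.5
ee_pos: [0.4366, 0.2326, 0.0473]
ee_rot: [[-0.0, -0.205, 0.979], [-0.0, 0.979, 0.205], [-1.0, -0.0, -0.0]]
contact_force: [0.1, 0.3, 0.2]
width: 0.0855
```

Call:
arm_command(
  commands=[
    {"translation": [-2,0,0],"delta_rot": [0,0,0]},
    {"translation": [-5,0,0],"delta_rot": [0,0,0]},
    {"translation": [-9,0,0],"delta_rot": [0,0,0]},
    {"translation": [-13,0,0],"delta_rot": [0,0,0]},
    {"translation": [-17,-1,2],"delta_rot": [0,0,0]},
    {"translation": [-18,-2,4],"delta_rot": [0,0,0]},
    {"translation": [-18,-2,4],"delta_rot": [0,0,0]},
    {"translation": [-18,-2,4],"delta_rot": [0,0,0]},
  ],
)

```text
clock: 42.5
ee_pos: [0.4788, 0.221, 0.2263]
ee_rot: [[-0.002, -0.205, 0.979], [-0.001, 0.979, 0.205], [-1.0, -0.0, -0.002]]
contact_force: [-1.8, 0.4, 0.2]
width: 0.0857
```

```bash
python3 w.py w10 wrench_post=.048 handle_grip=.019 mat=0
python3 - <<'E'
from h import *
i=cv2.imread('pics/w10.png',0)[60:330,150:560]; i=cv2.resize(i,None,fx=2,fy=2,interpolation=cv2.INTER_CUBIC)
l=cv2.createLineSegmentDetector().detect(i)[0][:,0]/2
import pickle; s=pickle.load(open('pics/w10.pkl','rb'))
for a in l:
    L=np.hypot(a[2]-a[0],a[3]-a[1])
    if L>30:
        p=at(s,(a[0]+150,a[1]+60),.03);q=at(s,(a[2]+150,a[3]+60),.03);d=q-p;print(round(float(L)),(((p+q)/2)[:2]).round(3),'ang',round(float(np.degrees(np.arctan2(d[1],d[0])))%180,1))
E
```

```text
42.55 [0.4786 0.221  0.2261] [0.4325 0.3024 0.0537 1.3249 0.0002 1.7967] [ 0.0117 -0.2415 -0.5816] 0.08524355634883983
[[-0.0026 -0.2051  0.9787]
 [-0.0009  0.9787  0.2051]
 [-1.     -0.0004 -0.0028]]
eye [0.4649 0.2884 0.3623] [[ 0.9788  0.1976  0.0532]
 [ 0.2046 -0.9418 -0.2669]
 [-0.0026  0.2721 -0.9623]] 385.67520000510547
wrench_post 0.63 [93.8 86.1] [0.283  0.2862 0.048 ]
wrench_post 0.62 [274.7 189.9] [0.437 0.234 0.048]
handle_grip 0.69 [406.8 218. ] [0.557  0.2284 0.019 ]
mat 0.57 [343.1 194.4] [0.4969 0.2347 0.    ]
mat 0.23 [264.2 393.6] [ 0.4602 -0.001   0.    ]
44 [0.542 0.245] ang 174.1
125 [0.468 0.172] ang 179.6
38 [0.626 0.149] ang 139.3
39 [0.358 0.093] ang 61.5
33 [0.547 0.171] ang 179.1
38 [0.372 0.095] ang 64.2
38 [0.64  0.152] ang 142.2
38 [0.595 0.171] ang 179.3
104 [0.452 0.302] ang 179.6
49 [0.498 0.232] ang 174.1
58 [0.59  0.301] ang 179.7
30 [0.616 0.273] ang 89.0
38 [0.391 0.302] ang 179.9
74 [0.53  0.301] ang 179.5
40 [0.493 0.243] ang 174.4
64 [0.584 0.167] ang 0.1
31 [0.428 0.251] ang 11.9
```

Run:
```python
from h import *
s=snapshot('top')
for n,z in dict(collar_mark=.05,bolt_top=.068,tweezers=0,pliers=0,ring=0,jar=0).items(): print(n,[(round(float(r['p']),2),at(s,r['uv'],z)[:2].round(3).tolist()) for r in pinpoint(s,n)[:2]])
print(get_state()['clock']); print(sign_off())
```

```text
collar_mark [(0.86, [0.567, -0.136]), (0.23, [0.558, 0.451])]
bolt_top [(0.67, [0.544, -0.117])]
tweezers [(0.83, [0.392, -0.023])]
pliers [(0.91, [0.375, -0.177]), (0.23, [0.752, 0.214])]
ring [(0.63, [0.397, -0.035]), (0.45, [0.449, -0.002])]
jar [(0.77, [0.75, 0.067])]
43.05
the job is handed in; nothing more can be done
None
```

I finished the job and handed it in at 43 s of the 72 s limit. I picked the wrench up by its post, seated it on the bolt and pushed the grip clockwise with closed fingers. When it broke over, I took it off and laid it back on the mat.

**Fit:** The wrench came to rest against the bolt top at the expected height, with the push reading about 6 N net of the wrench's weight. I held it there upright for roughly half a second or more.

**Click:** The first push only partly opened the joint, and it sprang back when I withdrew. On the second push the force rose to about 5.5 N and then fell to zero. Camera lines showed the handle had turned about 16°, while the head's edges stayed within about 1° of where they were. That points to the joint breaking over without dragging the collar.

**Placing:** The post is at about (0.437, 0.234) and the grip at (0.557, 0.228). Both are well inside the mat, whose centre is at about (0.497, 0.233). The handle is still bent about 17°, the wrench is released and the gripper is clear.

**Less certain:**
- **Droop on the bolt:** Once released, the handle sagged on the bolt by roughly 0.12 to 0.2 rad. My first push therefore passed partly over the grip, and I repeated it lower down. I didn't measure the socket-to-bolt distance at the moment of the click; I only judged from the geometry that it stayed within 6 mm.
- **Collar and bystanders:** The last overhead check put the lug at (0.567, -0.136), against (0.561, -0.130) from the same camera at the start. That is about 8 mm apart, over the 3 mm limit. I put it down to detector error because the head did not turn, but I could not confirm it. Tweezers, pliers and jar read within 10 mm of where they started. The ring's best detection fell on the tweezers; the second was within about 7 mm. I did not recheck the tin, hammer or tray.

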